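# Clear the midsole offcuts and hang up the scrap pail

### The job

Clear every midsole offcut off the bench into the yellow scrap pail, leaving its bail folded and the pail standing until they are all in. Then raise the bail upright while the pail still stands on the bench, and hang the pail by its bail over both prongs of the twin hook, with the offcuts still in it and the pail hanging freely and level. Do not tip the pail over, and leave the thread cone, tape roll and glue jar where they are.

Things in the scene. Friction and masses are not known exactly. Their poses are not given: they have to be found in the camera images.
- offcut1_mid (a point): Midsole offcut, firm dense foam, about 30 g, may be absent: stepped block 50 long (its x) x 28 wide (its y): 16 thick, 27 thick over the 30 mm nearer its -x end; blue. This point lies on its middle, 13 mm above its underside; z up as it starts, lying flat on the bench.
- offcut2_mid (a point): Midsole offcut, firm dense foam, about 30 g, may be absent: stepped block 50 long (its x) x 28 wide (its y): 16 thick, 27 thick over the 30 mm nearer its -x end; grey. This point lies on its middle, 13 mm above its underside; z up as it starts, lying flat on the bench.
- offcut3_mid (a point): Midsole offcut, firm dense foam, about 30 g, may be absent: rounded block 46 long (its x) x 26 wide (its y) x 24 high with a 4 mm lip on top at its +x end; blue. This point lies on its middle, 13 mm above its underside; z up as it starts, lying flat on the bench.
- offcut4_mid (a point): Midsole offcut, firm dense foam, about 30 g, may be absent: rounded block 46 long (its x) x 26 wide (its y) x 24 high with a 4 mm lip on top at its +x end; grey. This point lies on its middle, 13 mm above its underside; z up as it starts, lying flat on the bench.
- offcut5_mid (a point): Midsole offcut, firm dense foam, about 30 g, may be absent: heel-shaped block 45 long (its x) x 30 wide (its y) x 26 high, rounded at its +x end; blue. This point lies on its middle, 13 mm above its underside; z up as it starts, lying flat on the bench.
- offcut6_mid (a point): Midsole offcut, firm dense foam, about 30 g, may be absent: heel-shaped block 45 long (its x) x 30 wide (its y) x 26 high, rounded at its +x end; grey. This point lies on its middle, 13 mm above its underside; z up as it starts, lying flat on the bench.
- pail: Small yellow round scrap pail, loose, about 0.32 kg, 90 high, 136 outside diameter at the rim and 120 at the base, wall 4, floor 5 thick. Origin: centre of its underside, z up. Its bail starts folded towards the pail's -x. The bail turns on two pivots on the pail's y axis (77 either side), 80 above the underside.
- pail_mid (a point): Middle of the inside of the pail, 45 above its underside, on its axis; axes as the pail's.
- bail (a joint): Angle of the pail's steel bail (8 thick rod): 0 = folded, lying 15 degrees above level over the pail's -x side, clear outside the rim; grows as it is raised; 1.31 = upright; up to 2.6 it falls over to the +x side. The pivots are slightly stiff (0.03 N m), so it stays where it is left; a light push moves it.
- bail_grip (a point): Centre of the black round grip sleeve (16 diameter, 44 long, along the pail's y) in the middle of the bail's straight top bar, which is 120 long and 95 from the pivots. Folded it lies about 105 above the bench and 24 outside the rim; upright 175 above the pail's underside. Axes turn with the bail; equal to the pail's at joint 0.
- hook_seat (a point): Fixed twin hook on a white tube upright: where the centre of the hanging bail's bar lies, midway between the two prongs, 225 above the bench; z up. The bail goes over the prong tips from the front (-x), bar along y, the grip sleeve between the prongs; either side of the pail may be in front. The hanging pail's underside is about 50 above the bench.
- hook_tips (a point): Midway between the tops of the two upturned prong tips, 38 in front (-x) of the seat and 20 higher; axes as the seat's. The steel prongs (10 thick) run along x, 35 to either side (y), from a cross plate 119 behind the seat (+x; 100 wide, top 231 above the bench; the upright stands behind it).
- thread_cone: Bystander: red cone of thread, 68 diameter, 112 high, origin under its centre.
- tape_roll: Bystander: amber tape roll lying flat, 100 diameter, 36 high, origin under its centre.
- glue_jar: Bystander: white glue jar with blue cap, 56 diameter, 75 high, origin under its centre.
Things that resemble listed ones, but are neither listed nor needed, are in the scene too. Of the things shaped like the pail, the yellow one is meant.

How it is judged:
By the outcome, as a careful person would: the job done as asked, in the order asked, and still so for the second after the job is handed in, with the robot touching nothing.
Of offcut1, offcut2, offcut3, offcut4, offcut5, offcut6 only 4 to 6 are there at a start; the rules pass over those that are not, and their reading is None.
At some moment in a run one of offcut1, offcut2, offcut3, offcut4, offcut5, offcut6 may be knocked a few centimetres aside while the robot is not near it.
It also fails if it takes over 210 s, if anything falls off the work surface, if the arm or the gripper's body presses on something with over 40 N, if the wrist force passes 120 N, or if a joint passes its speed limit or range.

### The arm

A 6-joint arm with a two-finger parallel gripper is mounted at the origin on the work surface. World frame = base frame: x ahead of the robot, y to its left, z up, the work surface at z = 0. Lengths are in m, angles in rad, forces in N, time in s.
With the tool pointing down it reaches from about 0.35 to 0.975 m from the base axis. Payload 4.9 kg.
Tool frame: the origin (TCP) lies midway between the tips of the shut fingers; the grasp point (between the pads) lies 19 mm behind it; z points along the fingers, y is the direction in which the jaws open and shut (so a half turn about z gives the same grasp; the last joint's range is limited). The gripper opens to 85 mm and grips with 20 to 120 N. Pads are 22 mm wide; open, the fingers measure 114 mm over their backs; the gripper's body (76 mm by 85 mm) begins 54 mm behind the grasp point. The pads swing forward as they close: fully open they stand 13 mm farther back than shut.
Start: joints at [1.124, 0.053, 1.613, -0, 1.476, -0.119], TCP at [0.201, 0.592, 0.231] pointing down, gripper open.
Joint ranges: [-3.01, 3.01], [-1.01, 2.22], [0.06, 2.58], [-1.02, 4.17], [0.09, 2.62], [-3.14, 3.14]. Speed limits (rad/s): [2.57, 2.57, 3.14, 3.14, 3.14, 3.14].

### API

Orientations are given as a rotation vector (axis times angle).
In Python, from station import ctrl gives the robot as it stands.
- The arm moves only by the tool apply_moves, never from a script. Its argument "rows" is a list of rows, each a list of 6 numbers: the shift along the tool's x, y, z in cm, then the turn, a rotation vector about the tool's x, y, z in units of 5 degrees (1.0 is 5 degrees). In form: [[x, y, z, rx, ry, rz], ...]. A call has 1 to 20 rows; each row is the pose to reach, as a shift and turn from the pose measured when the call began, along the tool's axes at that moment; what a row does not reach only later rows make up. A row lasts 1/10 s, in which the tool goes at most 50 mm and 8.59 degrees, less where a joint would pass 70% of its speed; a pose out of reach is approached as far as the arm can. A call with a gripper value outside its range is refused whole. "grip" is the closure, from 0 (fully open) to 1 (shut), set as the call begins (left out, the last holds). The fingers move at their own pace and stop on an object; "squeeze" is the grip in N (left out, the last holds). Time passes only in rows, so rows that repeat a pose let the fingers close. It gives the time, the measured TCP pose, the force and the opening at its end, in the units of the state.
- ctrl.get_obs(): the state, without advancing time (a new reading comes with each control period).
- ctrl.get_image(name): name is "side" or "top"; returns a dict with "color" (400x640x3 uint8, blue, green, red), "mtx" (3x3 intrinsics, pixels), "rvec" (rotation vector, rad) and "tvec" (3), from world to camera coordinates, as OpenCV has them. Camera axes: x right, y down, z forward; pixel columns grow to the right and rows downward; lengths in m; the calibration is good to about 2 mm. A picture is of the moment at which its call begins. There is no depth.
- ctrl.finish_job(): hands the job in, once; it reports no verdict.
The state is a dict: "t": time; "q": joint angles; "dq": joint speeds; "effort": joint torques, N m; "tool_pos": TCP position; "tool_rot": TCP orientation; "contact_force": force on the tool from outside, world axes, zero at the start; "wrist_torque": the same for the moment, N m; "opening": finger opening in m.
Only numpy, scipy, OpenCV 4.12 (cv2) and the standard library are available. Lean on these libraries where they do the work, as an engineer would, in place of code of your own. Each camera call takes 0.05 s, during which the arm holds its last target.

## Working session

There is one attempt and no reset: what is moved stays moved. The work goes in short steps, Python scripts to look and compute and a tool call to move; the robot and the scene stay as the last step left them, time stands still between calls to the robot, and variables do not carry over. Pictures are saved under pics/ and viewed, and the job is handed in when it is done.

Besides the shell and the picture viewer there is one more tool, called after "Call:" in YAML: its name, and indented under it one key for each argument. apply_moves: Moves the arm, as the interface text tells. Its arguments: {"type":"object","properties":{"rows":{"type":"array","items":{"type":"array","items":{"type":"number"}}},"grip":{"type":"number"},"squeeze":{"type":"number"}},"required":["rows"]}

```bash
mkdir -p pics; ls; cat > h.py <<'E'
import sys; sys.path.insert(0,'.')
import numpy as np, cv2
from station import ctrl
def snap(name,fn=None):
    im=ctrl.get_image(name)
    if fn: cv2.imwrite('pics/'+fn,im['color'])
    np.savez('last_%s.npz'%name,**im)
    return im
def load(name): return dict(np.load('last_%s.npz'%name))
def ray(im,u,v):
    R=cv2.Rodrigues(np.array(im['rvec'],float))[0]; t=np.array(im['tvec'],float).reshape(3)
    p=cv2.undistortPoints(np.array([[[u,v]]],float),np.array(im['mtx']),None)[0,0]
    return -R.T@t, R.T@np.array([p[0],p[1],1.])
def onz(im,u,v,z):
    c,d=ray(im,u,v); return c+d*(z-c[2])/d[2]
def proj(im,P):
    return cv2.projectPoints(np.array(P,float).reshape(-1,3),np.array(im['rvec'],float),np.array(im['tvec'],float),np.array(im['mtx']),None)[0].reshape(-1,2)
def crop(im,u0,v0,u1,v1,s,fn):
    cv2.imwrite('pics/'+fn,cv2.resize(im['color'][v0:v1,u0:u1],None,fx=s,fy=s,interpolation=cv2.INTER_CUBIC))
def tri(a,ua,b,ub):
    c1,d1=ray(a,*ua);c2,d2=ray(b,*ub)
    s=np.linalg.lstsq(np.stack([d1,-d2],1),c2-c1,rcond=None)[0]
    return (c1+s[0]*d1+c2+s[1]*d2)/2, np.linalg.norm(c1+s[0]*d1-c2-s[1]*d2)
E
python3 - <<'E'
from h import *
np.set_printoptions(precision=4,suppress=True)
for n in('top','side'):
    im=snap(n,n+'0.png'); c,d=ray(im,320,200); print(n,c,d,im['mtx'])
print(ctrl.get_obs())
E
```

```text
pics
top [0.5109 0.0894 1.2571] [ 0.0743 -0.     -0.9973] [[401.516    0.     319.7602]
 [  0.     401.516  197.2908]
 [  0.       0.       1.    ]]
side [ 0.2568 -0.7472  0.8082] [ 0.3136  0.744  -0.5902] [[389.9442   0.     320.301 ]
 [  0.     389.9442 194.96  ]
 [  0.       0.       1.    ]]
{'t': 0.1, 'q': array([ 1.124 ,  0.0533,  1.6142,  0.    ,  1.476 , -0.119 ]), 'dq': array([-0.0005, -0.0009, -0.003 , -0.0008,  0.0002, -0.0001]), 'effort': array([ -0.0001, -39.4903, -37.1362,  -0.0001,   0.0039,  -0.    ]), 'tool_pos': array([0.201 , 0.5912, 0.2302]), 'tool_rot': array([-0.5126, -3.099 ,  0.0028]), 'contact_force': array([-0.9053,  0.1531,  0.2695]), 'wrist_torque': array([-0.0334,  0.0606,  0.0356]), 'opening': 0.08483710743378046}
```

View pics/top0.png

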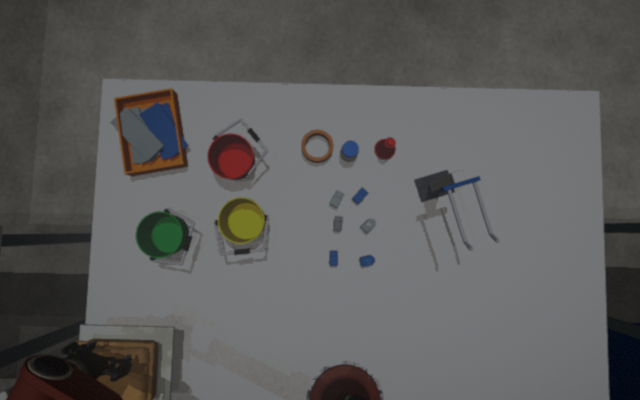

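View pics/side0.png

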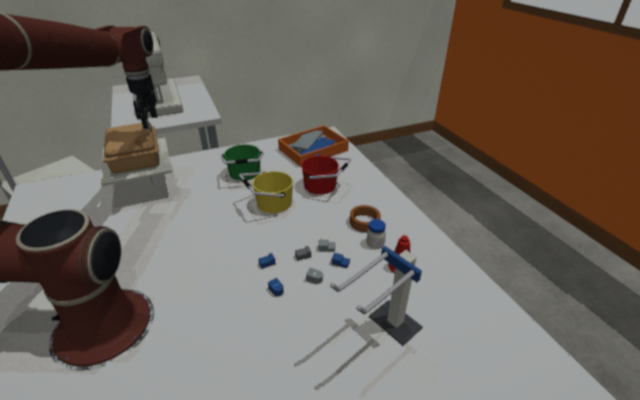

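```bash
python3 - <<'E'
from h import *
t=load('top');s=load('side')
crop(t,315,180,395,275,6,'t_off.png')
crop(t,190,180,290,280,6,'t_pail.png')
crop(t,400,150,510,280,5,'t_hook.png')
crop(s,245,230,365,300,6,'s_off.png')
crop(s,230,160,310,220,8,'s_pail.png')
crop(s,320,230,430,340,5,'s_hook.png')
E
```

```text
(no output)
```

View pics/t_off.png

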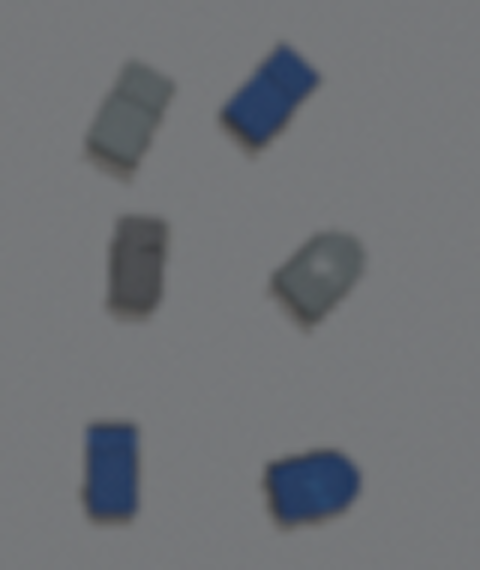

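View pics/t_pail.png

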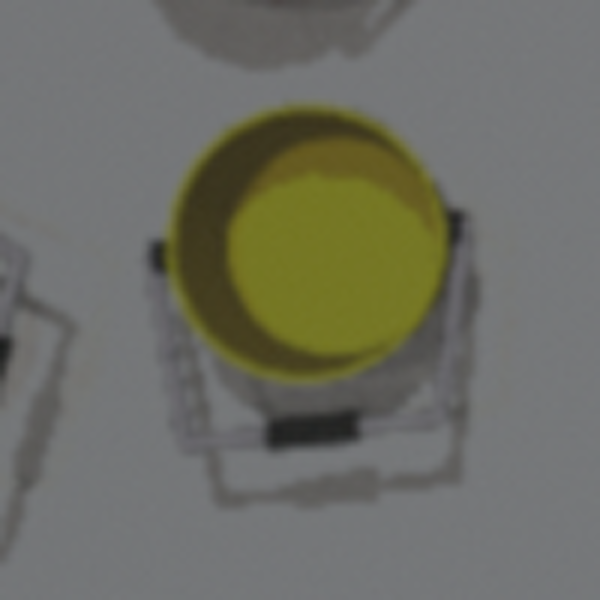

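View pics/t_hook.png

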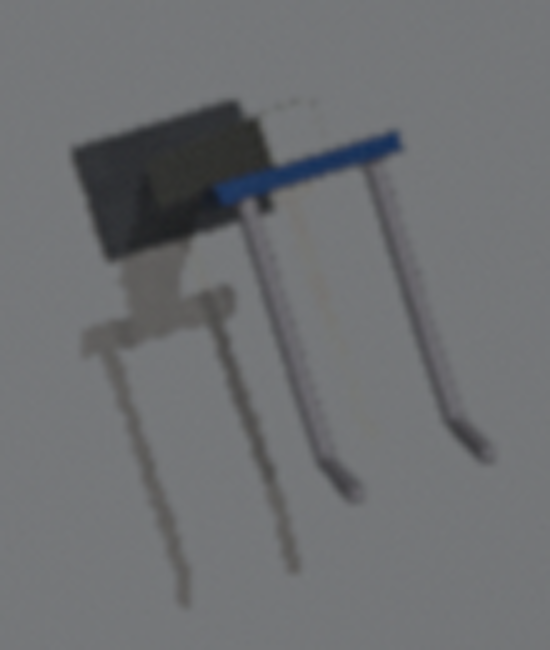

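View pics/s_off.png

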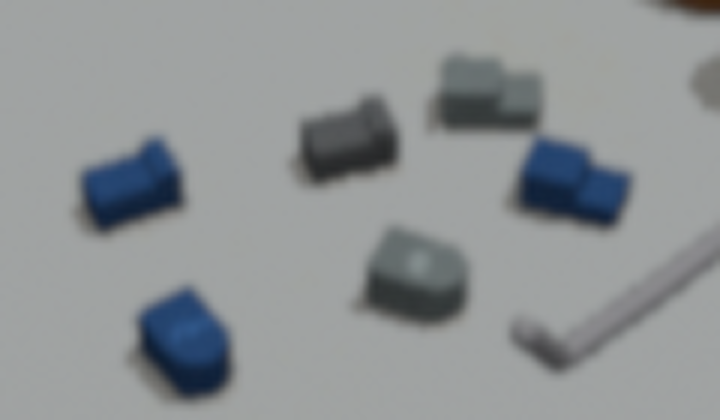

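View pics/s_pail.png

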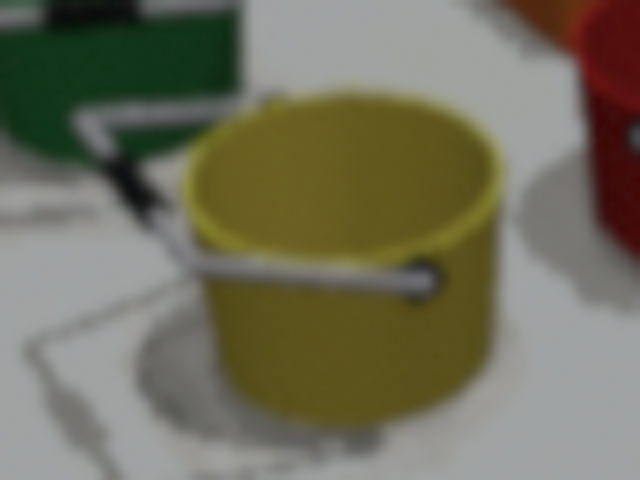

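View pics/s_hook.png

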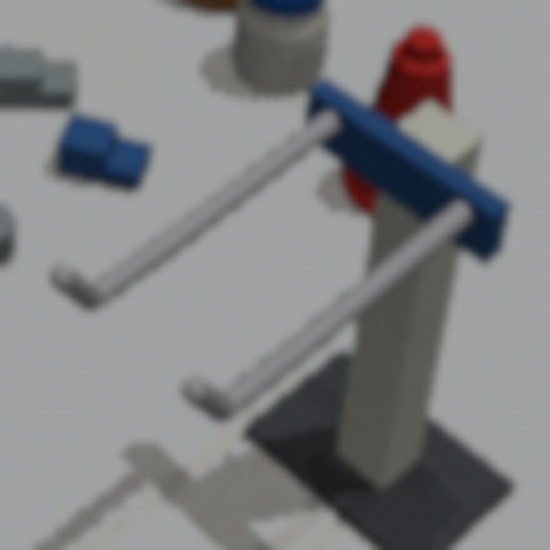

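```bash
python3 - <<'E'
from h import *
np.set_printoptions(precision=4,suppress=True)
t=load('top');s=load('side')
T=lambda x,y,k,o:((x+.5)/k-.5+o[0],(y+.5)/k-.5+o[1])
o=(315,180)
def L(name,c,a,b,z):
    C=onz(t,*T(*c,6,o),z);A=onz(t,*T(*a,6,o),z);B=onz(t,*T(*b,6,o),z)
    d=B-A; print(name,C,'len',np.linalg.norm(d),'dir',np.degrees(np.arctan2(d[1],d[0])),proj(s,[C])[0])
mid=lambda p,q:((p[0]+q[0])/2,(p[1]+q[1])/2)
L('o2 grey st',(131,113),mid((88,145),(128,165)),mid((133,60),(175,88)),.024)
L('o1 blue st',(272,95),mid((225,110),(262,142)),mid((283,45),(320,80)),.024)
L('o4 grey rd',(139,262),mid((112,302),(155,308)),mid((118,217),(166,217)),.026)
L('o6 grey heel',(322,275),mid((278,280),(313,320)),(358,243),.026)
L('o3 blue rd',(112,470),mid((87,515),(133,515)),mid((88,424),(137,424)),.026)
L('o5 blue heel',(315,486),mid((270,465),(283,522)),(360,480),.026)
o=(190,180)
print('pail',onz(t,*T(308,243,6,o),.09))
A=onz(t,*T(157,256,6,o),.08);B=onz(t,*T(457,224,6,o),.08);print('piv',A,B,np.linalg.norm(A-B),(A+B)/2)
G=onz(t,*T(313,430,6,o),.105);print('grip',G,G-(A+B)/2, 'ang',np.degrees(np.arctan2(*((A-B)[:2][::-1]))))
# side rim of pail ellipse: left184,right505; base
o2=(230,160)
print(tri(t,T(457,224,6,o),s,T(428,280,8,o2)))
print('grip',tri(t,T(313,430,6,o),s,T(135,188,8,o2)))
ot=(400,150);os=(320,230)
for n,a,b in [('tipL',(352,495),(65,275)),('tipR',(488,457),(195,390)),('bendL',(322,462),(95,298)),('bendR',(450,420),(222,408)),('rootL',(248,205),(335,122)),('rootR',(372,165),(460,212))]:
    print(n,*tri(t,T(*a,5,ot),s,T(*b,5,os)))
E
```

```text
o2 grey st [0.609  0.0389 0.024 ] len 0.04800695864986934 dir -28.166359847974043 [326.3974 242.1242]
o1 blue st [ 0.6202 -0.0333  0.024 ] len 0.044463195710585 dir -41.059626138623194 [340.1939 257.0215]
o4 grey rd [0.5327 0.0332 0.026 ] len 0.04502554477425276 dir -4.234261058373748 [303.0043 249.7673]
o6 grey heel [ 0.5286 -0.0602  0.026 ] len 0.04330957839890216 dir -46.46367269060861 [313.8126 272.285 ]
o3 blue rd [0.4272 0.0445 0.026 ] len 0.04570605771911324 dir -0.2448444088083888 [266.6531 257.2219]
o5 blue heel [ 0.4219 -0.0584  0.026 ] len 0.042884285616777665 dir -79.4249595748541 [275.864  283.4705]
pail [0.5334 0.3173 0.09  ]
piv [0.5253 0.3925 0.08  ] [0.5448 0.2469 0.08  ] 0.14690497935884997 [0.5351 0.3197 0.08  ]
grip [0.4446 0.3082 0.105 ] [-0.0904 -0.0115  0.025 ] ang 97.59253774706244
(array([0.5455, 0.247 , 0.0781]), np.float64(0.001377410573548917))
grip (array([0.4447, 0.3071, 0.1118]), np.float64(0.000730165046881231))
tipL [ 0.4746 -0.2913  0.2403] 0.0012406624786949177
tipR [ 0.4951 -0.3592  0.2417] 0.0005601787986272033
bendL [ 0.4904 -0.2857  0.2143] 0.0016629481949521825
bendR [ 0.5127 -0.3517  0.2142] 0.0005601140338507129
rootL [ 0.622  -0.2447  0.2234] 0.002003700146847087
rootR [ 0.6437 -0.3088  0.2225] 0.00012653068211000959
```

```bash
cat >> h.py <<'E'
from scipy.spatial.transform import Rotation as Ro
np.set_printoptions(precision=3,suppress=True)
PAIL=np.array([.534,.318]); PYAW=7.4
def down(a,tilt=0,tdir=None):
    a=np.radians(a); x=np.array([np.cos(a),np.sin(a),0]);z=np.array([0,0,-1.]);R=Ro.from_matrix(np.stack([x,np.cross(z,x),z],1))
    if tilt: # tilt so that z points toward tdir(deg)
        d=np.radians(tdir); ax=np.cross([0,0,-1],[np.cos(d),np.sin(d),0]); R=Ro.from_rotvec(ax*np.radians(tilt))*R
    return R
def best(a,cur):  # mod 180 choose closest
    c=cur.as_matrix()[:,0]; ca=np.degrees(np.arctan2(c[1],c[0]))
    return min([a-360,a-180,a,a+180,a+360],key=lambda k:abs(k-ca))
def rows(*wps,fix=False):
    """wps: (x,y,z,a[,tilt,tdir])"""
    o=ctrl.get_obs(); R0=Ro.from_rotvec(o['tool_rot']); p0=o['tool_pos']
    print('t %.1f pos'%o['t'],p0,'a %.1f'%np.degrees(np.arctan2(*R0.as_matrix()[:2,0][::-1])),'open %.4f'%o['opening'],'F',o['contact_force'],'q',o['q'])
    for w in wps:
        a=w[3] if fix else best(w[3],R0)
        Rt=down(a,*w[4:])
        print(np.round(np.r_[R0.inv().apply(np.array(w[:3])-p0)*100,(R0.inv()*Rt).as_rotvec()/np.radians(5)],2).tolist())
E
python3 - <<'E'
from h import *
rows((.427,.0445,.15,0),(.427,.0445,.005,0))
E
```

```text
t 0.1 pos [0.201 0.591 0.23 ] a 161.2 open 0.0848 F [-0.905  0.153  0.269] q [ 1.124  0.053  1.614  0.     1.476 -0.119]
[-39.0, -44.47, 8.09, -0.02, -0.01, -3.76]
[-39.01, -44.44, 22.59, -0.02, -0.01, -3.76]
```

Call:
apply_moves:
  rows:
    - [-39.0,-44.5,8,0,0,-3.8]
    - [-39.0,-44.5,8,0,0,-3.8]
    - [-39.0,-44.5,8,0,0,-3.8]
    - [-39.0,-44.5,8,0,0,-3.8]
    - [-39.0,-44.5,8,0,0,-3.8]
    - [-39.0,-44.5,8,0,0,-3.8]
    - [-39.0,-44.5,8,0,0,-3.8]
    - [-39.0,-44.5,8,0,0,-3.8]
    - [-39.0,-44.5,8,0,0,-3.8]
    - [-39.0,-44.5,8,0,0,-3.8]
    - [-39.0,-44.5,8,0,0,-3.8]
    - [-39.0,-44.5,8,0,0,-3.8]
    - [-39.0,-44.5,8,0,0,-3.8]
    - [-39.0,-44.5,8,0,0,-3.8]
    - [-39.0,-44.5,8,0,0,-3.8]
    - [-39.0,-44.5,8,0,0,-3.8]
    - [-39.0,-44.5,8,0,0,-3.8]
  grip: 0.4
  squeeze: 40

```text
t: 1.8
tool_pos: [0.4267, 0.0453, 0.1511]
tool_rot: [0.01, -3.141, 0.003]
contact_force: [0.2, -1.0, 0.5]
opening: 0.0516
```

```bash
python3 - <<'E'
from h import *
rows((.427,.0445,.004,0))
t=snap('top','top1.png');s=snap('side'); crop(s,200,120,360,300,4,'s1.png')
E
```

```text
t 1.8 pos [0.427 0.045 0.151] a -179.6 open 0.0516 F [ 0.241 -0.996  0.452] q [-0.067 -0.386  2.135 -0.002  1.393 -1.644]
[-0.04, -0.06, 14.71, -0.02, -0.01, 0.07]
```

View pics/top1.png

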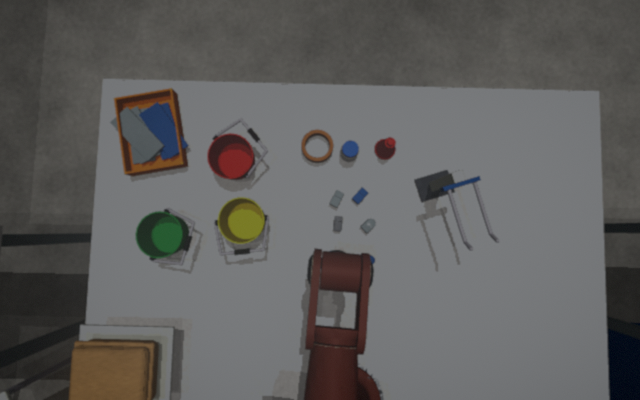

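View pics/s1.png

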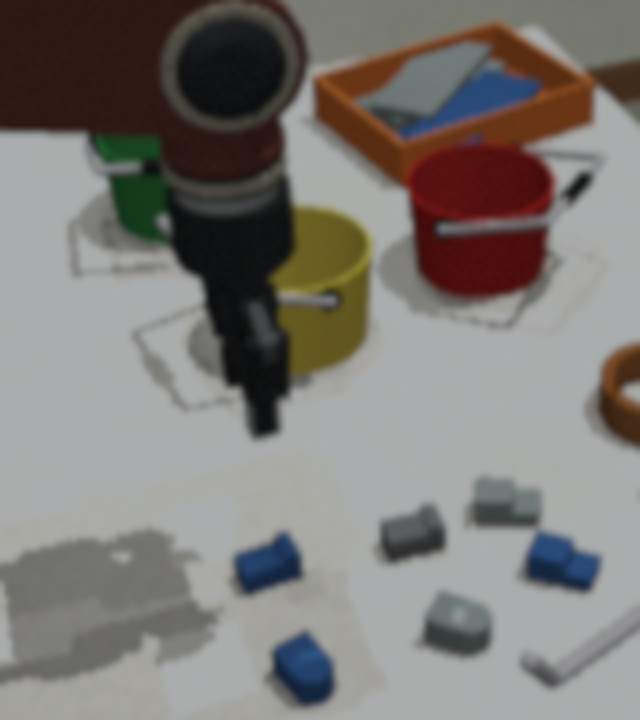

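Call:
apply_moves:
  rows:
    - [0,-0.1,5,0,0,0.1]
    - [0,-0.1,9,0,0,0.1]
    - [0,-0.1,12,0,0,0.1]
    - [0,-0.1,14,0,0,0.1]
    - [0,-0.1,14.7,0,0,0.1]
    - [0,-0.1,14.7,0,0,0.1]

```text
t: 2.5
tool_pos: [0.4259, 0.0442, 0.0034]
tool_rot: [-0.004, -3.139, 0.002]
contact_force: [-0.4, 0.7, -0.8]
opening: 0.051
```

Call:
apply_moves:
  rows:
    - [0,0,0,0,0,0]
    - [0,0,0,0,0,0]
    - [0,0,0,0,0,0]
    - [0,0,0,0,0,0]
    - [0,0,0,0,0,0]
    - [0,0,-4,0,0,0]
    - [0,0,-8,0,0,0]
    - [0,0,-12,0,0,0]
    - [0,0,-15,0,0,0]
    - [0,0,-16,0,0,0]
  grip: 1

```text
t: 3.5
tool_pos: [0.4284, 0.0443, 0.1676]
tool_rot: [0.004, 3.137, -0.003]
contact_force: [-0.1, 0.3, 0.5]
opening: 0.0252
```

```bash
python3 - <<'E'
from h import *
rows((.557,.321,.165,0),(.557,.321,.06,0))
E
```

```text
t 3.5 pos [0.428 0.044 0.168] a 179.9 open 0.0252 F [-0.066  0.254  0.517] q [-0.069 -0.401  2.118 -0.002  1.42  -1.637]
[-12.8, 27.7, 0.26, -0.02, 0.06, -0.03]
[-12.75, 27.72, 10.76, -0.02, 0.06, -0.03]
```

Held (opening 25 mm). Travel to the pail, lower.

Call:
apply_moves:
  rows:
    - [-12.8,27.7,0,0,0,0]
    - [-12.8,27.7,0,0,0,0]
    - [-12.8,27.7,0,0,0,0]
    - [-12.8,27.7,0,0,0,0]
    - [-12.8,27.7,0,0,0,0]
    - [-12.8,27.7,0,0,0,0]
    - [-12.8,27.7,0,0,0,0]
    - [-12.8,27.7,0,0,0,0]
    - [-12.8,27.7,4,0,0,0]
    - [-12.8,27.7,7,0,0,0]
    - [-12.8,27.7,9,0,0,0]
    - [-12.8,27.7,10.5,0,0,0]
    - [-12.8,27.7,10.5,0,0,0]

```text
t: 4.8
tool_pos: [0.5553, 0.3187, 0.0595]
tool_rot: [-0.006, -3.141, 0.007]
contact_force: [0.1, 0.3, -0.7]
opening: 0.0255
```

Call:
apply_moves:
  rows:
    - [0,0,0,0,0,0]
    - [0,0,0,0,0,0]
    - [0,0,0,0,0,0]
    - [0,0,0,0,0,0]
    - [0,0,-4,0,0,0]
    - [0,0,-8,0,0,0]
    - [0,0,-11,0,0,0]
    - [0,0,-12,0,0,0]
  grip: 0.4

```text
t: 5.6
tool_pos: [0.5576, 0.3204, 0.1851]
tool_rot: [0.005, 3.134, -0.002]
contact_force: [0.4, 0.1, 1.5]
opening: 0.0513
```

```bash
python3 - <<'E'
from h import *
t=snap('top');crop(t,190,120,420,290,3,'t2.png')
s=snap('side'); crop(s,200,120,400,300,4,'s2.png')
rows((.609-.006,.0389+.0035,.15,-28),(.609-.006,.0389+.0035,.004,-28))
E
```

```text
t 5.7 pos [0.556 0.32  0.182] a 179.8 open 0.0512 F [-0.838  0.306 -0.626] q [ 0.408  0.124  1.62  -0.004  1.395 -1.159]
[-4.73, -27.72, 3.28, -0.02, 0.05, 5.56]
[-4.68, -27.68, 17.88, -0.02, 0.05, 5.56]
```

View pics/t2.png

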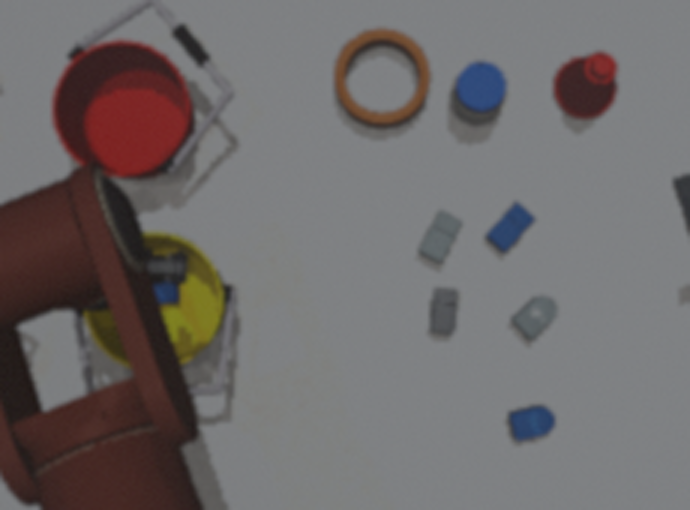

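View pics/s2.png

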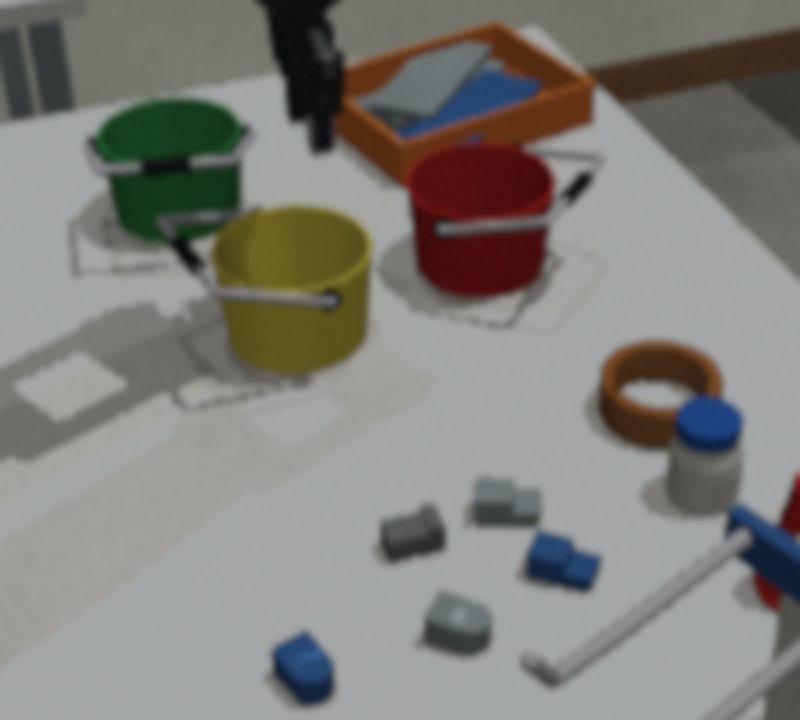

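Call:
apply_moves:
  rows:
    - [-4.7,-27.7,3.3,0,0,5.6]
    - [-4.7,-27.7,3.3,0,0,5.6]
    - [-4.7,-27.7,3.3,0,0,5.6]
    - [-4.7,-27.7,3.3,0,0,5.6]
    - [-4.7,-27.7,3.3,0,0,5.6]
    - [-4.7,-27.7,3.3,0,0,5.6]
    - [-4.7,-27.7,3.3,0,0,5.6]
    - [-4.7,-27.7,3.3,0,0,5.6]
    - [-4.7,-27.7,8,0,0,5.6]
    - [-4.7,-27.7,12,0,0,5.6]
    - [-4.7,-27.7,15.5,0,0,5.6]
    - [-4.7,-27.7,17.5,0,0,5.6]
    - [-4.7,-27.7,17.9,0,0,5.6]
    - [-4.7,-27.7,17.9,0,0,5.6]

```text
t: 7.1
tool_pos: [0.6023, 0.0435, 0.0028]
tool_rot: [0.762, 3.046, -0.003]
contact_force: [0.6, -0.4, -0.4]
opening: 0.051
```

Call:
apply_moves:
  rows:
    - [0,0,0,0,0,0]
    - [0,0,0,0,0,0]
    - [0,0,0,0,0,0]
    - [0,0,0,0,0,0]
    - [0,0,0,0,0,0]
    - [0,0,-4,0,0,0]
    - [0,0,-8,0,0,0]
    - [0,0,-12,0,0,0]
    - [0,0,-15,0,0,0]
    - [0,0,-16,0,0,0]
  grip: 1

```text
t: 8.1
tool_pos: [0.6041, 0.0436, 0.1675]
tool_rot: [0.761, 3.039, -0.001]
contact_force: [0.5, 0.0, 0.2]
opening: 0.0269
```

```bash
python3 - <<'E'
from h import *
rows((.510,.315,.165,0),(.510,.315,.06,0))
E
```

```text
t 8.1 pos [0.604 0.044 0.167] a 151.9 open 0.0269 F [0.466 0.019 0.224] q [-0.05   0.049  1.726 -0.003  1.359 -1.129]
[21.09, 19.5, 0.08, -0.01, 0.11, -5.62]
[21.18, 19.48, 10.58, -0.01, 0.11, -5.62]
```

Call:
apply_moves:
  rows:
    - [21.1,19.5,0,0,0,-5.6]
    - [21.1,19.5,0,0,0,-5.6]
    - [21.1,19.5,0,0,0,-5.6]
    - [21.1,19.5,0,0,0,-5.6]
    - [21.1,19.5,0,0,0,-5.6]
    - [21.1,19.5,0,0,0,-5.6]
    - [21.1,19.5,0,0,0,-5.6]
    - [21.1,19.5,0,0,0,-5.6]
    - [21.1,19.5,4,0,0,-5.6]
    - [21.1,19.5,7,0,0,-5.6]
    - [21.1,19.5,9,0,0,-5.6]
    - [21.1,19.5,10.5,0,0,-5.6]
    - [21.1,19.5,10.5,0,0,-5.6]

```text
t: 9.4
tool_pos: [0.5093, 0.3127, 0.0576]
tool_rot: [0.006, 3.138, -0.009]
contact_force: [0.0, -0.1, -0.6]
opening: 0.0274
```

Call:
apply_moves:
  rows:
    - [0,0,0,0,0,0]
    - [0,0,0,0,0,0]
    - [0,0,0,0,0,0]
    - [0,0,0,0,0,0]
    - [0,0,-4,0,0,0]
    - [0,0,-8,0,0,0]
    - [0,0,-11,0,0,0]
    - [0,0,-12,0,0,0]
  grip: 0.4

```text
t: 10.2
tool_pos: [0.5111, 0.3145, 0.183]
tool_rot: [0.005, 3.13, -0.003]
contact_force: [0.4, -0.2, 0.3]
opening: 0.0512
```

```bash
python3 - <<'E'
from h import *
t=snap('top');crop(t,190,120,420,290,3,'t3.png')
rows((.6202-.005,-.0333+.004,.15,-41),(.6202-.005,-.0333+.004,.004,-41))
E
```

```text
t 10.2 pos [0.511 0.314 0.183] a 179.8 open 0.0512 F [-0.308  0.044  1.185] q [ 0.431  0.023  1.726 -0.007  1.384 -1.135]
[-10.5, -34.33, 3.46, 0.02, 0.13, 8.16]
[-10.35, -34.3, 18.05, 0.02, 0.13, 8.16]
```

View pics/t3.png

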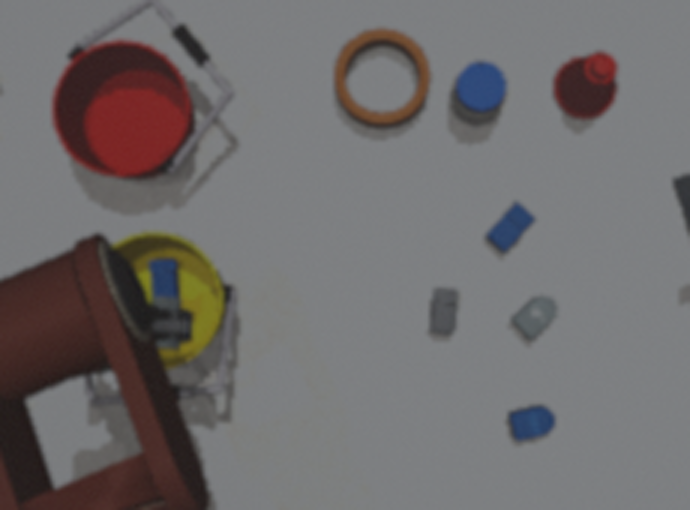

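Call:
apply_moves:
  rows:
    - [-10.4,-34.3,3.4,0,0,8.2]
    - [-10.4,-34.3,3.4,0,0,8.2]
    - [-10.4,-34.3,3.4,0,0,8.2]
    - [-10.4,-34.3,3.4,0,0,8.2]
    - [-10.4,-34.3,3.4,0,0,8.2]
    - [-10.4,-34.3,3.4,0,0,8.2]
    - [-10.4,-34.3,3.4,0,0,8.2]
    - [-10.4,-34.3,3.4,0,0,8.2]
    - [-10.4,-34.3,3.4,0,0,8.2]
    - [-10.4,-34.3,3.4,0,0,8.2]
    - [-10.4,-34.3,8,0,0,8.2]
    - [-10.4,-34.3,12,0,0,8.2]
    - [-10.4,-34.3,15.5,0,0,8.2]
    - [-10.4,-34.3,17.5,0,0,8.2]
    - [-10.4,-34.3,18,0,0,8.2]
    - [-10.4,-34.3,18,0,0,8.2]

```text
t: 11.85
tool_pos: [0.6149, -0.0277, 0.0039]
tool_rot: [1.099, 2.933, 0.002]
contact_force: [-0.3, 0.5, -0.7]
opening: 0.0512
```

Call:
apply_moves:
  rows:
    - [0,0,0,0,0,0]
    - [0,0,0,0,0,0]
    - [0,0,0,0,0,0]
    - [0,0,0,0,0,0]
    - [0,0,0,0,0,0]
    - [0,0,-4,0,0,0]
    - [0,0,-8,0,0,0]
    - [0,0,-12,0,0,0]
    - [0,0,-15,0,0,0]
    - [0,0,-16,0,0,0]
  grip: 1

```text
t: 12.85
tool_pos: [0.6157, -0.0279, 0.1689]
tool_rot: [1.097, 2.926, 0.005]
contact_force: [0.7, -0.3, -0.4]
opening: 0.027
```

```bash
python3 - <<'E'
from h import *
rows((.532,.338,.165,90),(.532,.338,.09,90))
E
```

```text
t 12.8 pos [ 0.616 -0.028  0.169] a 138.9 open 0.0270 F [ 0.742 -0.316 -0.352] q [-0.166  0.067  1.704 -0.     1.353 -1.019]
[30.36, 22.07, 0.13, 0.16, 0.12, 9.78]
[30.47, 22.01, 7.63, 0.16, 0.12, 9.78]
```

Call:
apply_moves:
  rows:
    - [30.4,22,0,0.2,0.1,9.8]
    - [30.4,22,0,0.2,0.1,9.8]
    - [30.4,22,0,0.2,0.1,9.8]
    - [30.4,22,0,0.2,0.1,9.8]
    - [30.4,22,0,0.2,0.1,9.8]
    - [30.4,22,0,0.2,0.1,9.8]
    - [30.4,22,0,0.2,0.1,9.8]
    - [30.4,22,0,0.2,0.1,9.8]
    - [30.4,22,0,0.2,0.1,9.8]
    - [30.4,22,0,0.2,0.1,9.8]
    - [30.4,22,3,0.2,0.1,9.8]
    - [30.4,22,6,0.2,0.1,9.8]
    - [30.4,22,7.5,0.2,0.1,9.8]
    - [30.4,22,7.5,0.2,0.1,9.8]

```text
t: 14.25
tool_pos: [0.5306, 0.335, 0.0874]
tool_rot: [-2.224, -2.216, 0.016]
contact_force: [-0.4, 0.0, 0.0]
opening: 0.0269
```

Call:
apply_moves:
  rows:
    - [0,0,0,0,0,0]
    - [0,0,0,0,0,0]
    - [0,0,0,0,0,0]
    - [0,0,0,0,0,0]
    - [0,0,-4,0,0,0]
    - [0,0,-8,0,0,0]
    - [0,0,-9,0,0,0]
  grip: 0.4

```text
t: 14.95
tool_pos: [0.5343, 0.3371, 0.1845]
tool_rot: [2.224, 2.217, 0.0]
contact_force: [0.0, -0.5, 0.5]
opening: 0.0516
```

```bash
python3 - <<'E'
from h import *
t=snap('top');crop(t,190,120,420,290,3,'t4.png')
rows((.532,.034,.15,-4),(.532,.034,.004,-4))
E
```

```text
t 15.0 pos [0.534 0.337 0.184] a 89.8 open 0.0511 F [1.063 1.038 1.837] q [ 0.446  0.1    1.642 -0.002  1.399  0.449]
[-30.31, -0.13, 3.46, -0.0, 0.02, -17.24]
[-30.29, -0.14, 18.06, -0.0, 0.02, -17.24]
```

View pics/t4.png

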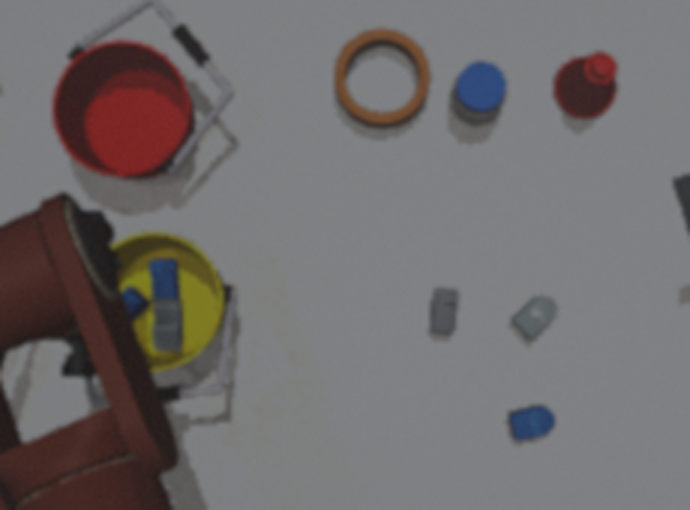

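Call:
apply_moves:
  rows:
    - [-30.3,-0.1,3.4,0,0,-17.2]
    - [-30.3,-0.1,3.4,0,0,-17.2]
    - [-30.3,-0.1,3.4,0,0,-17.2]
    - [-30.3,-0.1,3.4,0,0,-17.2]
    - [-30.3,-0.1,3.4,0,0,-17.2]
    - [-30.3,-0.1,3.4,0,0,-17.2]
    - [-30.3,-0.1,3.4,0,0,-17.2]
    - [-30.3,-0.1,3.4,0,0,-17.2]
    - [-30.3,-0.1,3.4,0,0,-17.2]
    - [-30.3,-0.1,3.4,0,0,-17.2]
    - [-30.3,-0.1,3.4,0,0,-17.2]
    - [-30.3,-0.1,3.4,0,0,-17.2]
    - [-30.3,-0.1,8,0,0,-17.2]
    - [-30.3,-0.1,12,0,0,-17.2]
    - [-30.3,-0.1,15.5,0,0,-17.2]
    - [-30.3,-0.1,17.5,0,0,-17.2]
    - [-30.3,-0.1,18,0,0,-17.2]
    - [-30.3,-0.1,18,0,0,-17.2]

```text
t: 16.8
tool_pos: [0.5316, 0.034, 0.0037]
tool_rot: [-0.116, -3.138, 0.002]
contact_force: [0.1, -0.6, 1.0]
opening: 0.0513
```

Call:
apply_moves:
  rows:
    - [0,0,0,0,0,0]
    - [0,0,0,0,0,0]
    - [0,0,0,0,0,0]
    - [0,0,0,0,0,0]
    - [0,0,0,0,0,0]
    - [0,0,-4,0,0,0]
    - [0,0,-8,0,0,0]
    - [0,0,-12,0,0,0]
    - [0,0,-15,0,0,0]
    - [0,0,-16,0,0,0]
  grip: 1

```text
t: 17.8
tool_pos: [0.5339, 0.0341, 0.1681]
tool_rot: [0.115, 3.133, -0.002]
contact_force: [0.8, -0.7, -0.3]
opening: 0.0254
```

```bash
python3 - <<'E'
from h import *
rows((.536,.294,.165,90),(.536,.294,.09,90))
E
```

```text
t 17.8 pos [0.534 0.034 0.168] a 175.8 open 0.0254 F [ 0.806 -0.697 -0.265] q [-0.075 -0.12   1.889 -0.001  1.367 -1.572]
[1.7, 25.94, 0.27, 0.04, 0.07, 17.16]
[1.75, 25.95, 7.77, 0.04, 0.07, 17.16]
```

Call:
apply_moves:
  rows:
    - [1.7,26,0,0,0.1,17.2]
    - [1.7,26,0,0,0.1,17.2]
    - [1.7,26,0,0,0.1,17.2]
    - [1.7,26,0,0,0.1,17.2]
    - [1.7,26,0,0,0.1,17.2]
    - [1.7,26,0,0,0.1,17.2]
    - [1.7,26,0,0,0.1,17.2]
    - [1.7,26,0,0,0.1,17.2]
    - [1.7,26,0,0,0.1,17.2]
    - [1.7,26,0,0,0.1,17.2]
    - [1.7,26,0,0,0.1,17.2]
    - [1.7,26,0,0,0.1,17.2]
    - [1.7,26,3,0,0.1,17.2]
    - [1.7,26,6,0,0.1,17.2]
    - [1.7,26,7.7,0,0.1,17.2]
    - [1.7,26,7.7,0,0.1,17.2]

```text
t: 19.4
tool_pos: [0.5338, 0.2933, 0.0863]
tool_rot: [-2.221, -2.214, 0.006]
contact_force: [-0.4, 0.3, -0.6]
opening: 0.025
```

Call:
apply_moves:
  rows:
    - [0,0,0,0,0,0]
    - [0,0,0,0,0,0]
    - [0,0,0,0,0,0]
    - [0,0,0,0,0,0]
    - [0,0,-4,0,0,0]
    - [0,0,-8,0,0,0]
    - [0,0,-9,0,0,0]
  grip: 0.4

```text
t: 20.1
tool_pos: [0.5374, 0.2945, 0.1833]
tool_rot: [-2.224, -2.217, -0.01]
contact_force: [0.4, 0.4, 1.3]
opening: 0.0512
```

```bash
python3 - <<'E'
from h import *
t=snap('top');crop(t,190,120,420,290,3,'t5.png')
rows((.5286-.002,-.0602+.002,.15,-46),(.5286-.002,-.0602+.002,.004,-46))
E
```

```text
t 20.1 pos [0.537 0.294 0.183] a 89.8 open 0.0512 F [0.635 1.302 1.267] q [0.378 0.054 1.693 0.004 1.39  0.381]
[-35.29, -0.98, 3.12, 0.06, -0.04, -8.83]
[-35.36, -1.03, 17.72, 0.06, -0.04, -8.83]
```

View pics/t5.png

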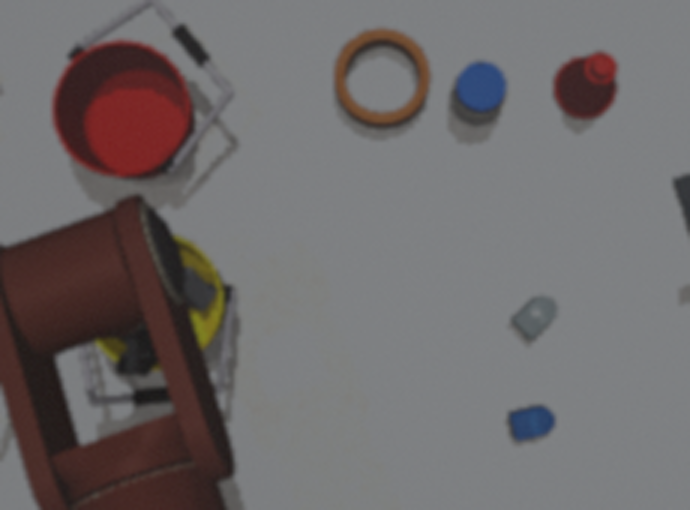

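Call:
apply_moves:
  rows:
    - [-35.3,-1,3.1,0,0,-8.8]
    - [-35.3,-1,3.1,0,0,-8.8]
    - [-35.3,-1,3.1,0,0,-8.8]
    - [-35.3,-1,3.1,0,0,-8.8]
    - [-35.3,-1,3.1,0,0,-8.8]
    - [-35.3,-1,3.1,0,0,-8.8]
    - [-35.3,-1,3.1,0,0,-8.8]
    - [-35.3,-1,3.1,0,0,-8.8]
    - [-35.3,-1,3.1,0,0,-8.8]
    - [-35.3,-1,3.1,0,0,-8.8]
    - [-35.3,-1,8,0,0,-8.8]
    - [-35.3,-1,12,0,0,-8.8]
    - [-35.3,-1,15.5,0,0,-8.8]
    - [-35.3,-1,17.3,0,0,-8.8]
    - [-35.3,-1,17.7,0,0,-8.8]
    - [-35.3,-1,17.7,0,0,-8.8]

```text
t: 21.75
tool_pos: [0.5266, -0.0564, 0.0038]
tool_rot: [-1.229, -2.891, -0.009]
contact_force: [0.4, 0.4, 0.5]
opening: 0.0515
```

Call:
apply_moves:
  rows:
    - [0,0,0,0,0,0]
    - [0,0,0,0,0,0]
    - [0,0,0,0,0,0]
    - [0,0,0,0,0,0]
    - [0,0,0,0,0,0]
    - [0,0,-4,0,0,0]
    - [0,0,-8,0,0,0]
    - [0,0,-12,0,0,0]
    - [0,0,-15,0,0,0]
    - [0,0,-16,0,0,0]
  grip: 1

```text
t: 22.75
tool_pos: [0.5283, -0.0579, 0.1684]
tool_rot: [1.227, 2.885, 0.011]
contact_force: [0.2, -0.0, -0.2]
opening: 0.0293
```

```bash
python3 - <<'E'
from h import *
t=snap('top');crop(t,190,150,420,290,3,'t6.png')
rows((.534,.318,.165,90),(.534,.318,.10,90))
E
```

```text
t 22.8 pos [ 0.528 -0.058  0.168] a 133.9 open 0.0292 F [1.333 0.095 0.876] q [-0.252 -0.13   1.898  0.006  1.366 -1.02 ]
[26.67, 26.48, 0.45, 0.11, -0.0, 8.78]
[26.69, 26.43, 6.95, 0.11, -0.0, 8.78]
```

View pics/t6.png

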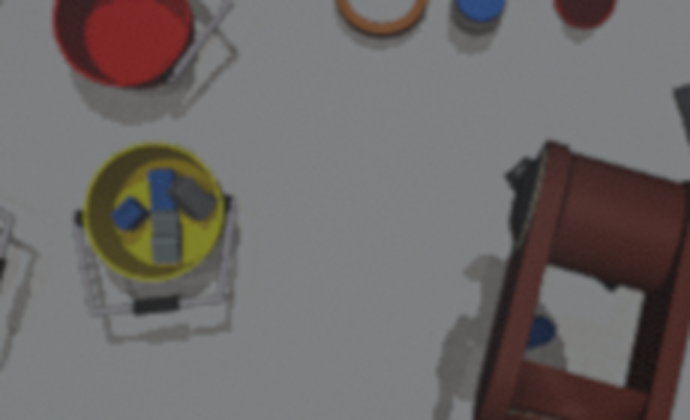

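```bash
python3 - <<'E'
from h import *
rows((.515,.299,.165,45),(.515,.299,.085,45))
E
```

```text
t 22.8 pos [ 0.528 -0.058  0.168] a 133.9 open 0.0292 F [1.333 0.095 0.876] q [-0.252 -0.13   1.898  0.006  1.366 -1.02 ]
[26.62, 23.8, 0.43, 0.11, -0.05, 17.78]
[26.65, 23.73, 8.43, 0.11, -0.05, 17.78]
```

Call:
apply_moves:
  rows:
    - [26.6,23.8,0,0.1,0,17.8]
    - [26.6,23.8,0,0.1,0,17.8]
    - [26.6,23.8,0,0.1,0,17.8]
    - [26.6,23.8,0,0.1,0,17.8]
    - [26.6,23.8,0,0.1,0,17.8]
    - [26.6,23.8,0,0.1,0,17.8]
    - [26.6,23.8,0,0.1,0,17.8]
    - [26.6,23.8,0,0.1,0,17.8]
    - [26.6,23.8,0,0.1,0,17.8]
    - [26.6,23.8,0,0.1,0,17.8]
    - [26.6,23.8,0,0.1,0,17.8]
    - [26.6,23.8,0,0.1,0,17.8]
    - [26.6,23.8,0,0.1,0,17.8]
    - [26.6,23.8,4,0.1,0,17.8]
    - [26.6,23.8,7,0.1,0,17.8]
    - [26.6,23.8,8.4,0.1,0,17.8]
    - [26.6,23.8,8.4,0.1,0,17.8]

```text
t: 24.5
tool_pos: [0.5138, 0.2981, 0.0821]
tool_rot: [-2.9, -1.2, 0.006]
contact_force: [-0.9, -0.1, -0.9]
opening: 0.0293
```

Call:
apply_moves:
  rows:
    - [0,0,0,0,0,0]
    - [0,0,0,0,0,0]
    - [0,0,0,0,0,0]
    - [0,0,0,0,0,0]
    - [0,0,-4,0,0,0]
    - [0,0,-8,0,0,0]
    - [0,0,-9,0,0,0]
  grip: 0.4

```text
t: 25.2
tool_pos: [0.5172, 0.2993, 0.1788]
tool_rot: [-2.899, -1.201, -0.01]
contact_force: [0.3, 0.2, 0.8]
opening: 0.0514
```

```bash
python3 - <<'E'
from h import *
t=snap('top');crop(t,190,150,420,290,3,'t7.png')
rows((.4219,-.0584+.003,.15,-79),(.4219,-.0584+.003,.004,-79))
E
```

```text
t 25.2 pos [0.517 0.299 0.179] a 45.0 open 0.0515 F [1.085 0.824 1.911] q [0.398 0.021 1.735 0.003 1.38  1.183]
[-31.83, 18.35, 2.61, 0.03, -0.08, -11.2]
[-31.93, 18.36, 17.21, 0.03, -0.08, -11.2]
```

View pics/t7.png

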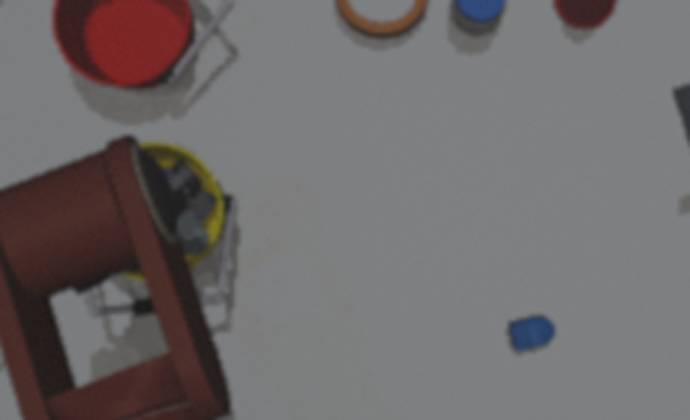

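Call:
apply_moves:
  rows:
    - [-31.9,18.4,2.6,0,-0.1,-11.2]
    - [-31.9,18.4,2.6,0,-0.1,-11.2]
    - [-31.9,18.4,2.6,0,-0.1,-11.2]
    - [-31.9,18.4,2.6,0,-0.1,-11.2]
    - [-31.9,18.4,2.6,0,-0.1,-11.2]
    - [-31.9,18.4,2.6,0,-0.1,-11.2]
    - [-31.9,18.4,2.6,0,-0.1,-11.2]
    - [-31.9,18.4,2.6,0,-0.1,-11.2]
    - [-31.9,18.4,2.6,0,-0.1,-11.2]
    - [-31.9,18.4,2.6,0,-0.1,-11.2]
    - [-31.9,18.4,2.6,0,-0.1,-11.2]
    - [-31.9,18.4,7,0,-0.1,-11.2]
    - [-31.9,18.4,11,0,-0.1,-11.2]
    - [-31.9,18.4,15,0,-0.1,-11.2]
    - [-31.9,18.4,17,0,-0.1,-11.2]
    - [-31.9,18.4,17.2,0,-0.1,-11.2]
    - [-31.9,18.4,17.2,0,-0.1,-11.2]

```text
t: 26.95
tool_pos: [0.4226, -0.0543, 0.0041]
tool_rot: [1.994, 2.425, -0.001]
contact_force: [-0.5, -1.1, 0.2]
opening: 0.0514
```

Call:
apply_moves:
  rows:
    - [0,0,0,0,0,0]
    - [0,0,0,0,0,0]
    - [0,0,0,0,0,0]
    - [0,0,0,0,0,0]
    - [0,0,0,0,0,0]
    - [0,0,-4,0,0,0]
    - [0,0,-8,0,0,0]
    - [0,0,-12,0,0,0]
    - [0,0,-15,0,0,0]
    - [0,0,-16,0,0,0]
  grip: 1

```text
t: 27.95
tool_pos: [0.4244, -0.0547, 0.1686]
tool_rot: [1.99, 2.419, 0.003]
contact_force: [1.0, -0.8, -0.5]
opening: 0.0288
```

```bash
python3 - <<'E'
from h import *
t=snap('top');crop(t,190,150,420,290,3,'t8.png');crop(t,200,190,290,280,7,'t8b.png')
rows((.516,.337,.165,130),(.516,.337,.085,130))
E
```

```text
t 28.0 pos [ 0.424 -0.055  0.168] a 101.1 open 0.0291 F [ 1.245 -0.526  1.133] q [-0.301 -0.414  2.126 -0.002  1.42  -0.495]
[36.66, 16.55, 0.22, 0.06, 0.08, -5.78]
[36.71, 16.49, 8.22, 0.06, 0.08, -5.78]
```

View pics/t8b.png

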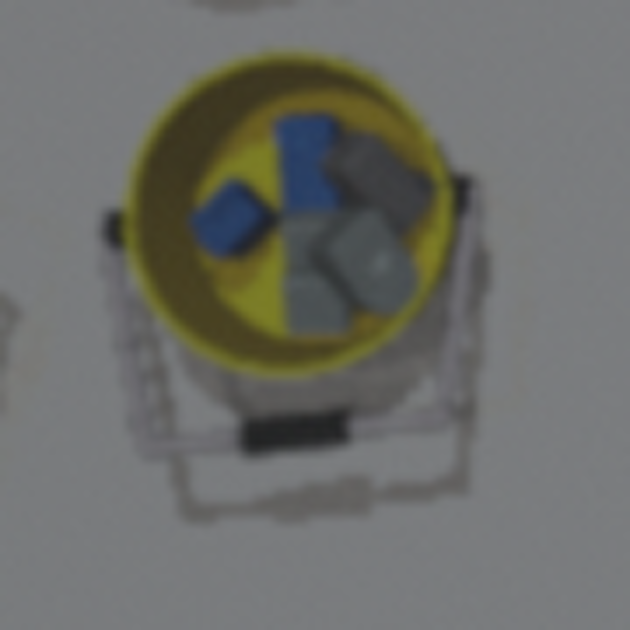

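Five are inside; the sixth is held and goes to the lower-left space.

Call:
apply_moves:
  rows:
    - [36.7,16.5,0,0.1,0.1,-5.8]
    - [36.7,16.5,0,0.1,0.1,-5.8]
    - [36.7,16.5,0,0.1,0.1,-5.8]
    - [36.7,16.5,0,0.1,0.1,-5.8]
    - [36.7,16.5,0,0.1,0.1,-5.8]
    - [36.7,16.5,0,0.1,0.1,-5.8]
    - [36.7,16.5,0,0.1,0.1,-5.8]
    - [36.7,16.5,0,0.1,0.1,-5.8]
    - [36.7,16.5,0,0.1,0.1,-5.8]
    - [36.7,16.5,0,0.1,0.1,-5.8]
    - [36.7,16.5,0,0.1,0.1,-5.8]
    - [36.7,16.5,0,0.1,0.1,-5.8]
    - [36.7,16.5,4,0.1,0.1,-5.8]
    - [36.7,16.5,7,0.1,0.1,-5.8]
    - [36.7,16.5,8.2,0.1,0.1,-5.8]
    - [36.7,16.5,8.2,0.1,0.1,-5.8]

```text
t: 29.6
tool_pos: [0.5146, 0.3353, 0.083]
tool_rot: [-1.324, -2.842, 0.008]
contact_force: [1.0, -0.7, 0.0]
opening: 0.0298
```

Call:
apply_moves:
  rows:
    - [0,0,0,0,0,0]
    - [0,0,0,0,0,0]
    - [0,0,0,0,0,0]
    - [0,0,0,0,0,0]
    - [0,0,-4,0,0,0]
    - [0,0,-8,0,0,0]
    - [0,0,-12,0,0,0]
    - [0,0,-12,0,0,0]
  grip: 0.4

```text
t: 30.4
tool_pos: [0.5192, 0.3376, 0.2121]
tool_rot: [1.325, 2.845, 0.009]
contact_force: [0.4, 0.6, 0.3]
opening: 0.0513
```

```bash
python3 - <<'E'
from h import *
rows((.40,.10,.22,97))
E
```

```text
t 30.4 pos [0.519 0.338 0.212] a 130.1 open 0.0513 F [0.36  0.612 0.256] q [ 0.456  0.047  1.651  0.001  1.437 -0.244]
[-10.51, -24.41, -0.96, 0.08, -0.02, 6.61]
```

Call:
apply_moves:
  rows:
    - [-10.5,-24.4,-1,0,0,6.6]
    - [-10.5,-24.4,-1,0,0,6.6]
    - [-10.5,-24.4,-1,0,0,6.6]
    - [-10.5,-24.4,-1,0,0,6.6]
    - [-10.5,-24.4,-1,0,0,6.6]
    - [-10.5,-24.4,-1,0,0,6.6]
    - [-10.5,-24.4,-1,0,0,6.6]
    - [-10.5,-24.4,-1,0,0,6.6]
    - [-10.5,-24.4,-1,0,0,6.6]

```text
t: 31.3
tool_pos: [0.4004, 0.101, 0.2203]
tool_rot: [2.078, 2.355, 0.01]
contact_force: [-1.0, -0.8, 0.1]
opening: 0.0514
```

```bash
python3 - <<'E'
from h import *
t=snap('top','top9.png');crop(t,200,190,290,280,7,'t9b.png')
s=snap('side');crop(s,220,160,320,225,8,'s9.png')
rows()
E
```

```text
t 31.4 pos [0.4   0.101 0.22 ] a 97.2 open 0.0515 F [-0.181  0.02  -0.712] q [ 0.064 -0.494  2.095  0.004  1.536 -0.061]
```

View pics/t9b.png

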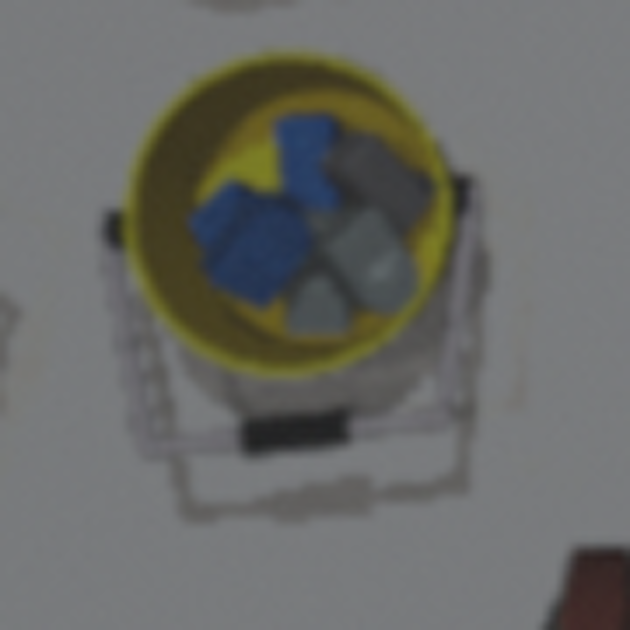

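View pics/top9.png

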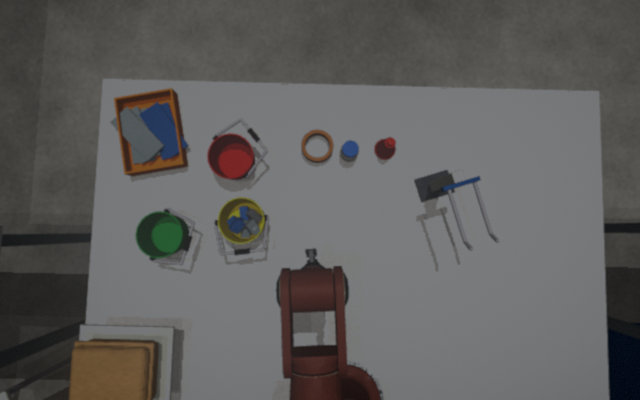

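View pics/s9.png

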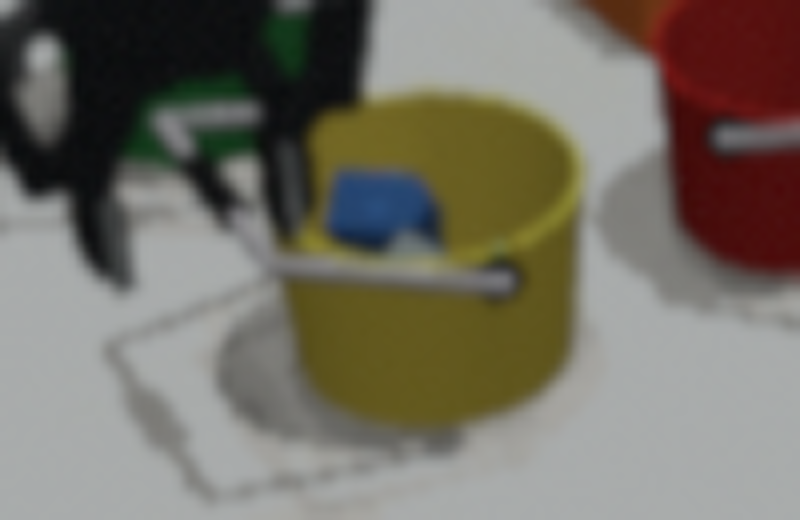

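```bash
cat >> h.py <<'E'
PC=np.array([.5348,.3188]); 
def bailw(phi,tilt,back=0.,P=None,yaw=PYAW):
    y=np.radians(yaw);ex=np.array([np.cos(y),np.sin(y),0]);ez=np.array([0,0,1.])
    Pv=np.r_[PC if P is None else P,.08]
    f=np.radians(phi);g=Pv+.095*(-np.cos(f)*ex+np.sin(f)*ez)
    tt=np.radians(tilt); zt=np.sin(tt)*ex-np.cos(tt)*ez
    p=g+(.018-back)*zt
    return (*p,90+yaw,tilt,yaw)
E
python3 - <<'E'
from h import *
print(bailw(15,35))
rows(bailw(15,35,.10),bailw(15,35))
E
```

```text
(np.float64(0.4540397110457992), np.float64(0.30831106980802325), np.float64(0.08984307248753762), 97.4, 35, 7.4)
t 31.4 pos [0.4   0.101 0.22 ] a 97.2 open 0.0515 F [-0.181  0.02  -0.712] q [ 0.064 -0.494  2.095  0.004  1.536 -0.061]
[19.85, 2.16, 4.93, -6.94, -0.03, -0.06]
[19.85, 7.85, 13.15, -6.94, -0.03, -0.06]
```

Call:
apply_moves:
  rows:
    - [19.9,2.2,4.9,-6.9,0,0]
    - [19.9,2.2,4.9,-6.9,0,0]
    - [19.9,2.2,4.9,-6.9,0,0]
    - [19.9,2.2,4.9,-6.9,0,0]
    - [19.9,2.2,4.9,-6.9,0,0]
    - [19.9,2.2,4.9,-6.9,0,0]
    - [19.9,2.2,4.9,-6.9,0,0]
    - [19.9,2.2,4.9,-6.9,0,0]
  grip: 0.5
  squeeze: 20

```text
t: 32.2
tool_pos: [0.3984, 0.3011, 0.173]
tool_rot: [1.77, 2.002, 0.632]
contact_force: [0.7, -0.2, -0.0]
opening: 0.0426
```

```bash
python3 - <<'E'
from h import *
rows(bailw(15,35,.10),bailw(15,35))
s=snap('side');crop(s,170,110,320,225,5,'s10.png')
E
```

```text
t 32.2 pos [0.398 0.301 0.173] a 97.1 open 0.0426 F [ 0.721 -0.206 -0.017] q [ 0.66  -0.549  2.293 -0.38   0.894  0.701]
[-0.01, -0.17, 0.03, -0.04, -0.0, -0.08]
[-0.01, -0.14, 10.03, -0.04, -0.0, -0.08]
```

View pics/s10.png

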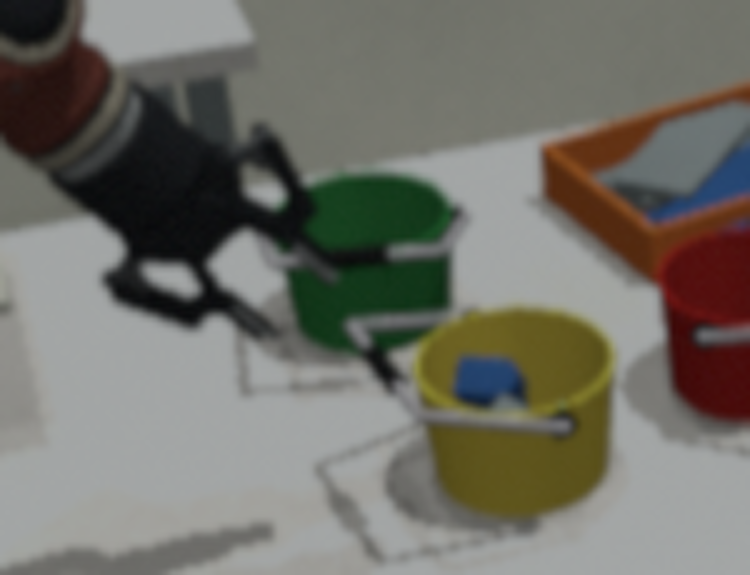

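Call:
apply_moves:
  rows:
    - [0,-0.15,3,0,0,0]
    - [0,-0.15,6,0,0,0]
    - [0,-0.15,8,0,0,0]
    - [0,-0.15,9.5,0,0,0]
    - [0,-0.15,10,0,0,0]
    - [0,-0.15,10,0,0,0]
    - [0,-0.15,10,0,0,0]

```text
t: 32.95
tool_pos: [0.4547, 0.3079, 0.0914]
tool_rot: [1.771, 1.999, 0.633]
contact_force: [0.3, 0.2, 0.6]
opening: 0.0426
```

Call:
apply_moves:
  rows:
    - [0,0,0,0,0,0]
    - [0,0,0,0,0,0]
    - [0,0,0,0,0,0]
    - [0,0,0,0,0,0]
    - [0,0,0,0,0,0]
    - [0,0,0,0,0,0]
  grip: 1

```text
t: 33.55
tool_pos: [0.4547, 0.3082, 0.0916]
tool_rot: [1.771, 1.999, 0.634]
contact_force: [-1.1, 0.3, 2.4]
opening: 0.015
```

```bash
python3 - <<'E'
from h import *
rows(bailw(15,35))
n=15
rows(*[bailw(15+75*k/n,35*(1-k/n)) for k in range(1,n+1)])
s=snap('side');crop(s,170,110,320,225,5,'s11.png')
E
```

```text
t 33.5 pos [0.455 0.308 0.092] a 97.0 open 0.0150 F [-1.14   0.332  2.425] q [ 0.59  -0.28   2.253 -0.431  0.654  0.745]
[0.01, -0.15, 0.11, -0.01, -0.01, -0.1]
t 33.5 pos [0.455 0.308 0.092] a 97.0 open 0.0150 F [-1.14   0.332  2.425] q [ 0.59  -0.28   2.253 -0.431  0.654  0.745]
[0.02, 0.43, -0.39, 0.45, -0.01, -0.1]
[0.02, 1.06, -0.85, 0.92, -0.01, -0.1]
[0.03, 1.72, -1.24, 1.39, -0.01, -0.1]
[0.04, 2.41, -1.56, 1.85, -0.01, -0.1]
[0.04, 3.13, -1.83, 2.32, -0.02, -0.1]
[0.05, 3.87, -2.02, 2.79, -0.02, -0.1]
[0.06, 4.62, -2.15, 3.25, -0.02, -0.1]
[0.06, 5.37, -2.21, 3.72, -0.02, -0.1]
[0.07, 6.13, -2.2, 4.19, -0.02, -0.1]
[0.08, 6.89, -2.12, 4.65, -0.03, -0.1]
[0.08, 7.63, -1.97, 5.12, -0.03, -0.09]
[0.09, 8.36, -1.76, 5.59, -0.03, -0.09]
[0.09, 9.06, -1.48, 6.05, -0.03, -0.09]
[0.1, 9.73, -1.13, 6.52, -0.03, -0.09]
[0.1, 10.37, -0.73, 6.99, -0.04, -0.09]
```

View pics/s11.png

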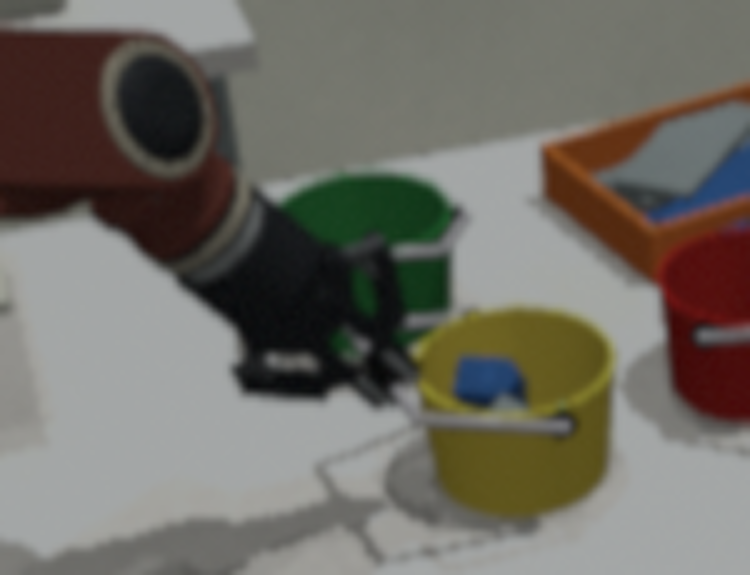

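Call:
apply_moves:
  rows:
    - [0,0.6,-0.5,0.45,0,0]
    - [0,1.2,-0.95,0.9,0,0]
    - [0,1.85,-1.35,1.4,0,0]
    - [0,2.55,-1.65,1.85,0,0]
    - [0,3.3,-1.95,2.3,0,0]
    - [0,4.0,-2.1,2.8,0,0]
    - [0,4.75,-2.25,3.25,0,0]
    - [0,5.5,-2.3,3.7,0,0]

```text
t: 34.4
tool_pos: [0.4847, 0.3114, 0.1404]
tool_rot: [1.951, 2.204, 0.315]
contact_force: [-3.2, 0.3, -1.0]
opening: 0.015
```

```bash
python3 - <<'E'
from h import *
n=15
rows(*[bailw(15+75*k/n,35*(1-k/n)) for k in range(8,n+1)])
s=snap('side');crop(s,170,110,320,225,5,'s12.png')
E
```

```text
t 34.4 pos [0.485 0.311 0.14 ] a 97.0 open 0.0150 F [-3.189  0.314 -0.98 ] q [ 0.488 -0.147  1.981 -0.11   1.047  0.409]
[0.09, 0.12, 0.02, -0.06, -0.03, -0.09]
[0.1, 0.84, -0.22, 0.41, -0.03, -0.09]
[0.1, 1.58, -0.39, 0.87, -0.03, -0.09]
[0.11, 2.33, -0.49, 1.34, -0.03, -0.09]
[0.12, 3.08, -0.52, 1.81, -0.04, -0.09]
[0.12, 3.84, -0.48, 2.27, -0.04, -0.09]
[0.13, 4.59, -0.37, 2.74, -0.04, -0.09]
[0.13, 5.32, -0.2, 3.21, -0.04, -0.09]
```

View pics/s12.png

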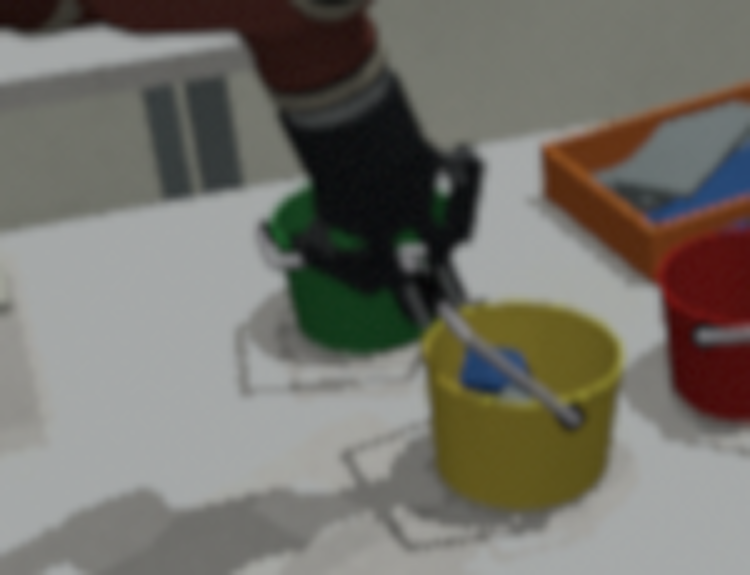

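Call:
apply_moves:
  rows:
    - [0,0,0,0,0,0]
    - [0,0,0,0,0,0]
    - [0,0,0,0,0,0]
  grip: 0.76

```text
t: 34.75
tool_pos: [0.4868, 0.3116, 0.1419]
tool_rot: [1.95, 2.201, 0.319]
contact_force: [0.7, 1.4, -0.1]
opening: 0.0208
```

```bash
python3 - <<'E'
from h import *
s=snap('side');crop(s,230,150,310,220,8,'s13.png')
c=np.array([.5348,.3188,.045]);p0=proj(s,[c])[0]
for d in ([.01,0,0],[0,.01,0],[0,0,.01]): print(proj(s,[c+np.array(d)])[0]-p0)
rows()
print(proj(s,[[.5455,.247,.08]]))
E
```

```text
[ 2.805 -0.647]
[-0.87  -1.541]
[-0.199 -2.411]
t 34.8 pos [0.487 0.312 0.142] a 97.0 open 0.0207 F [-0.092 -0.441 -0.779] q [ 0.487 -0.146  1.977 -0.11   1.046  0.409]
[[282.822 194.086]]
```

View pics/s13.png

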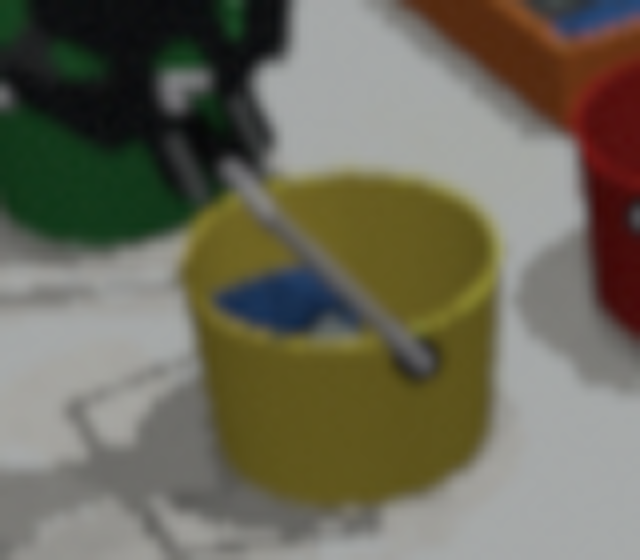

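```bash
python3 - <<'E'
from h import *
n=15
rows(*[bailw(15+75*k/n,35*(1-k/n)) for k in range(9,n+1)])
E
```

```text
t 34.8 pos [0.487 0.312 0.142] a 97.0 open 0.0207 F [-0.092 -0.441 -0.779] q [ 0.487 -0.146  1.977 -0.11   1.046  0.409]
[0.09, 0.6, -0.12, 0.45, -0.04, -0.1]
[0.1, 1.34, -0.29, 0.91, -0.04, -0.1]
[0.1, 2.09, -0.39, 1.38, -0.04, -0.1]
[0.11, 2.85, -0.42, 1.85, -0.04, -0.1]
[0.12, 3.6, -0.37, 2.31, -0.04, -0.09]
[0.12, 4.35, -0.26, 2.78, -0.05, -0.09]
[0.13, 5.08, -0.09, 3.25, -0.05, -0.09]
```

Call:
apply_moves:
  rows:
    - [0.1,0.6,-0.1,0.4,0,-0.1]
    - [0.1,1.35,-0.3,0.9,0,-0.1]
    - [0.1,2.1,-0.4,1.4,0,-0.1]
    - [0.1,2.85,-0.4,1.8,0,-0.1]
    - [0.1,3.6,-0.35,2.3,0,-0.1]
    - [0.1,4.35,-0.25,2.8,0,-0.1]
    - [0.1,5.1,-0.1,3.2,0,-0.1]
    - [0.1,5.3,-0.1,3.2,0,-0.1]
    - [0.1,5.3,-0.1,3.2,0,-0.1]

```text
t: 35.7
tool_pos: [0.5368, 0.3187, 0.1574]
tool_rot: [2.072, 2.361, 0.009]
contact_force: [-0.1, 0.2, -0.0]
opening: 0.0205
```

```bash
python3 - <<'E'
from h import *
rows(bailw(90,0))
s=snap('side');crop(s,230,140,310,220,7,'s14.png')
t=snap('top');crop(t,190,170,290,270,6,'t14.png')
E
```

```text
t 35.7 pos [0.537 0.319 0.157] a 97.5 open 0.0205 F [-0.072  0.225 -0.018] q [0.416 0.102 1.687 0.002 1.348 0.285]
[0.04, -0.19, 0.04, 0.05, -0.04, 0.01]
```

View pics/s14.png

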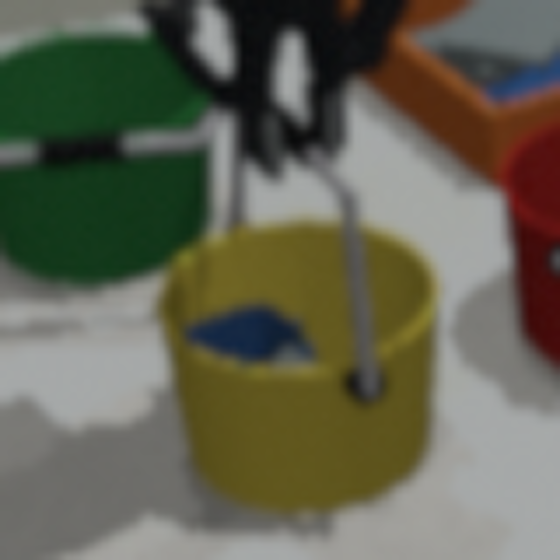

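View pics/t14.png

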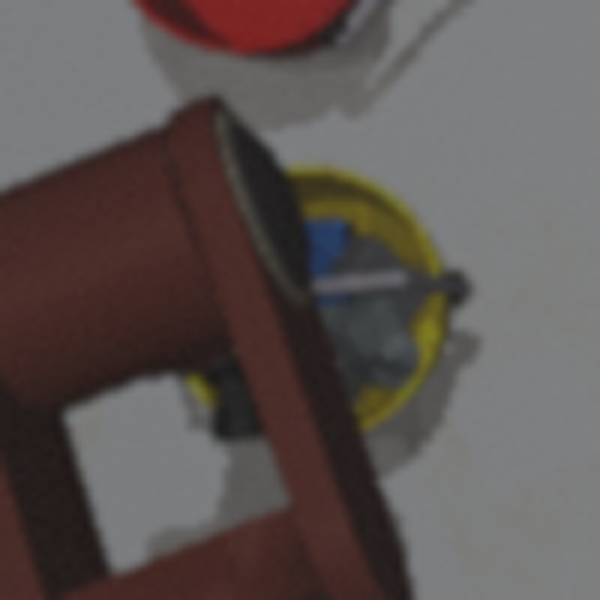

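Call:
apply_moves:
  rows:
    - [0,-0.1,0,0,0,0]
    - [0,-0.1,0,0,0,0]
    - [0,-0.1,0,0,0,0]
    - [0,-0.1,0,0,0,0]
    - [0,-0.1,0,0,0,0]
  grip: 1
  squeeze: 70

```text
t: 36.3
tool_pos: [0.5351, 0.3187, 0.1577]
tool_rot: [-2.071, -2.362, -0.009]
contact_force: [-0.4, 0.1, 1.5]
opening: 0.0138
```

Call:
apply_moves:
  rows:
    - [0,0,-1,0,0,0]
    - [0,0,-2.5,0,0,0]
    - [0,0,-4,0,0,0]
    - [0,0,-6,0,0,0]
    - [0,0,-8,0,0,0]
    - [0,0,-9.5,0,0,0]
    - [0,0,-10.3,0,0,0]
    - [0,0,-10.5,0,0,0]
    - [0,0,-10.5,0,0,0]

```text
t: 37.2
tool_pos: [0.5346, 0.3181, 0.2624]
tool_rot: [-2.071, -2.361, -0.008]
contact_force: [-0.5, 0.5, -6.3]
opening: 0.0139
```

```bash
python3 - <<'E'
from h import *
y=np.radians(17.5);ex=np.array([np.cos(y),np.sin(y)])
seat=np.array([.521,-.314]); tips=np.array([.4849,-.3253]); print(tips+.038*ex, np.array([.633,-.277])-.119*ex)
pre=seat-.20*ex
print(pre)
rows((.42,.10,.263,107.5),(*pre,.263,107.5))
s=snap('side');crop(s,190,90,330,220,5,'s15.png')
E
```

```text
[ 0.521 -0.314] [ 0.52  -0.313]
[ 0.33  -0.374]
t 37.2 pos [0.535 0.318 0.262] a 97.5 open 0.0139 F [-0.471  0.544 -6.282] q [0.416 0.026 1.588 0.003 1.522 0.285]
[-20.13, -14.2, -0.19, 0.04, -0.04, -2.0]
[-65.97, -29.28, -0.42, 0.04, -0.04, -2.0]
```

View pics/s15.png

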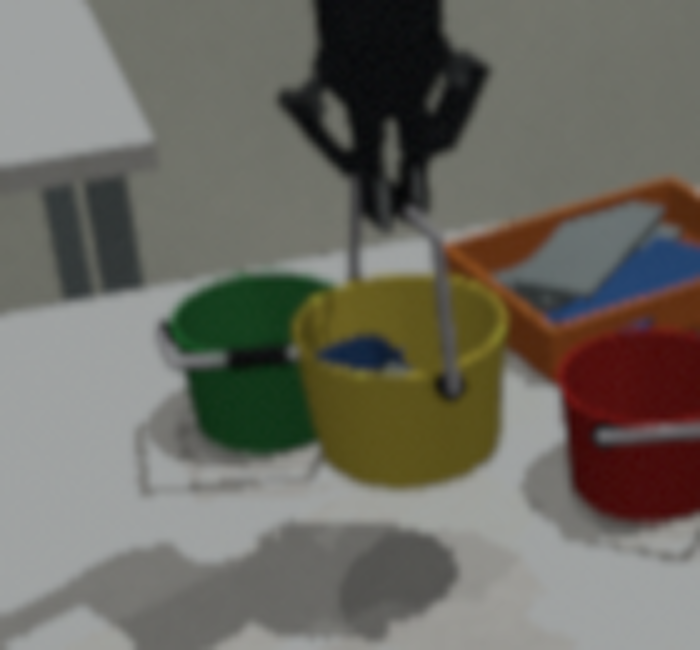

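```bash
python3 - <<'E'
from h import *
rows((.41,-.1,.263,107.5),(.395,-.3535,.263,107.5))
E
```

```text
t 37.2 pos [0.534 0.318 0.262] a 97.5 open 0.0139 F [-0.013 -0.916 -6.35 ] q [0.416 0.027 1.589 0.003 1.522 0.285]
[-39.82, -17.77, -0.32, 0.03, -0.04, -2.0]
[-64.76, -22.56, -0.42, 0.03, -0.04, -2.0]
```

Call:
apply_moves:
  rows:
    - [-1.5,-0.7,-0.3,0,0,0]
    - [-4,-1.8,-0.3,0,0,-0.2]
    - [-7,-3.1,-0.3,0,0,-0.4]
    - [-10,-4.5,-0.3,0,0,-0.6]
    - [-13,-5.8,-0.3,0,0,-0.8]
    - [-16,-7.1,-0.3,0,0,-1]
    - [-19,-8.5,-0.3,0,0,-1.2]
    - [-22,-9.8,-0.3,0,0,-1.4]
    - [-25,-11.2,-0.3,0,0,-1.6]
    - [-28,-12.5,-0.3,0,0,-1.8]
    - [-31,-13.8,-0.3,0,0,-2]
    - [-34,-15.2,-0.3,0,0,-2]
    - [-37,-16.5,-0.3,0,0,-2]
    - [-40,-17.7,-0.3,0,0,-2]
    - [-43,-18.4,-0.3,0,0,-2]
    - [-46,-19,-0.3,0,0,-2]
    - [-49,-19.5,-0.4,0,0,-2]
    - [-52,-20.1,-0.4,0,0,-2]
    - [-54,-20.5,-0.4,0,0,-2]
    - [-55,-20.7,-0.4,0,0,-2]

```text
t: 39.25
tool_pos: [0.3993, -0.2558, 0.2623]
tool_rot: [-1.86, -2.529, -0.005]
contact_force: [-0.2, -0.2, -5.8]
opening: 0.0137
```

```bash
python3 - <<'E'
from h import *
rows((.395,-.3535,.263,107.5))
E
```

```text
t 39.2 pos [ 0.399 -0.256  0.262] a 107.3 open 0.0137 F [-0.162 -0.238 -5.773] q [-0.729 -0.336  1.912  0.003  1.568 -1.031]
[-9.2, -3.32, -0.11, 0.02, -0.04, -0.03]
```

Call:
apply_moves:
  rows:
    - [-2,-0.7,0,0,0,0]
    - [-4,-1.5,0,0,0,0]
    - [-6,-2.2,0,0,0,0]
    - [-8,-2.9,0,0,0,0]
    - [-9,-3.3,0,0,0,0]
    - [-9.2,-3.3,0,0,0,0]
    - [-9.2,-3.3,0,0,0,0]
    - [-9.2,-3.3,0,0,0,0]

```text
t: 40.05
tool_pos: [0.3953, -0.3524, 0.2618]
tool_rot: [-1.858, -2.53, -0.006]
contact_force: [-0.2, 0.7, -6.0]
opening: 0.0136
```

```bash
python3 - <<'E'
from h import *
t=snap('top','t16.png');s=snap('side');crop(s,230,180,430,345,4,'s16.png')
rows((.5205,-.3135,.263,107.5),(.5205,-.3135,.2073,107.5))
E
```

```text
t 40.1 pos [ 0.395 -0.353  0.262] a 107.4 open 0.0135 F [-0.42   0.83  -5.491] q [-0.87  -0.192  1.794  0.003  1.542 -1.174]
[-0.01, 13.11, -0.08, 0.02, -0.05, -0.02]
[-0.03, 13.1, 5.49, 0.02, -0.05, -0.02]
```

View pics/s16.png

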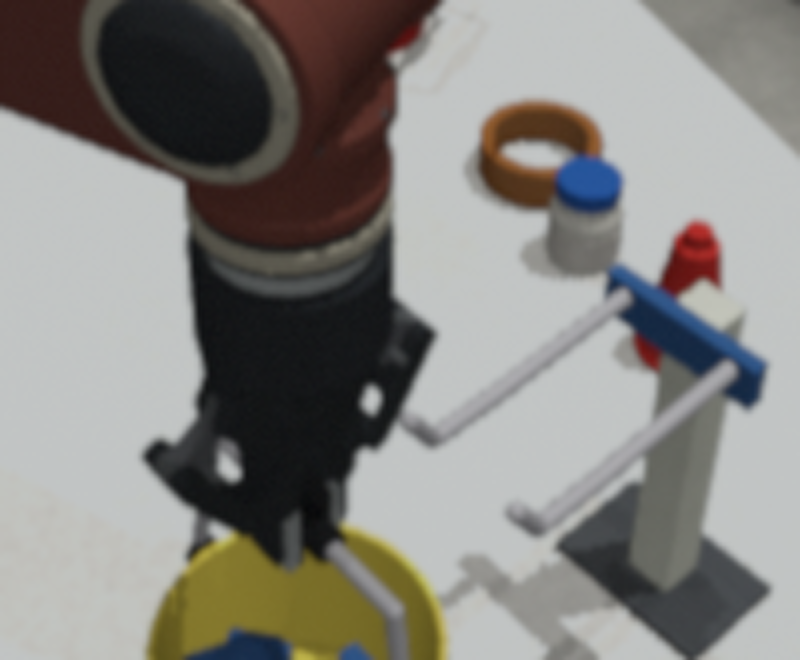

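View pics/t16.png

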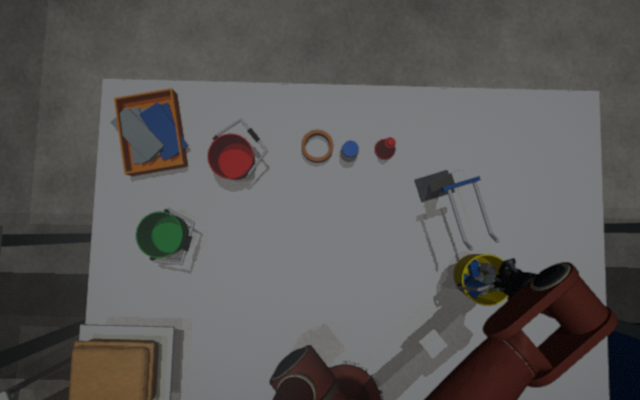

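Call:
apply_moves:
  rows:
    - [0,1,0,0,0,0]
    - [0,2.5,0,0,0,0]
    - [0,4,0,0,0,0]
    - [0,5.5,0,0,0,0]
    - [0,7,0,0,0,0]
    - [0,8.5,0,0,0,0]
    - [0,10,0,0,0,0]
    - [0,11.5,0,0,0,0]
    - [0,12.6,0,0,0,0]
    - [0,13.1,0,0,0,0]
    - [0,13.1,0,0,0,0]
    - [0,13.1,0,0,0,0]

```text
t: 41.35
tool_pos: [0.5201, -0.3136, 0.2621]
tool_rot: [-1.858, -2.529, -0.005]
contact_force: [-0.7, -0.2, -6.2]
opening: 0.0137
```

```bash
python3 - <<'E'
from h import *
t=snap('top');crop(t,400,160,520,280,5,'t17.png');s=snap('side');crop(s,260,200,420,360,4,'s17.png')
rows((.5205,-.3135,.2073,107.5))
E
```

```text
t 41.5 pos [ 0.52  -0.314  0.262] a 107.4 open 0.0139 F [ 0.712 -0.111 -5.923] q [-0.667 -0.004  1.619  0.003  1.529 -0.97 ]
[-0.02, 0.06, 5.49, 0.01, -0.05, -0.03]
```

View pics/s17.png

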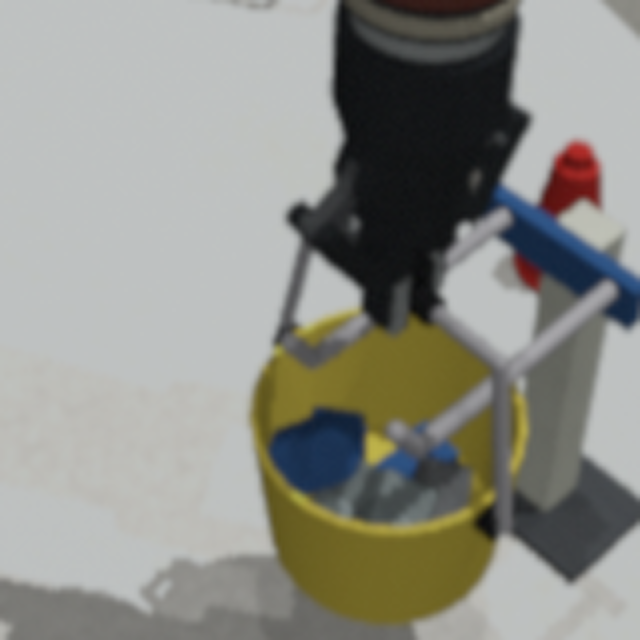

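View pics/t17.png

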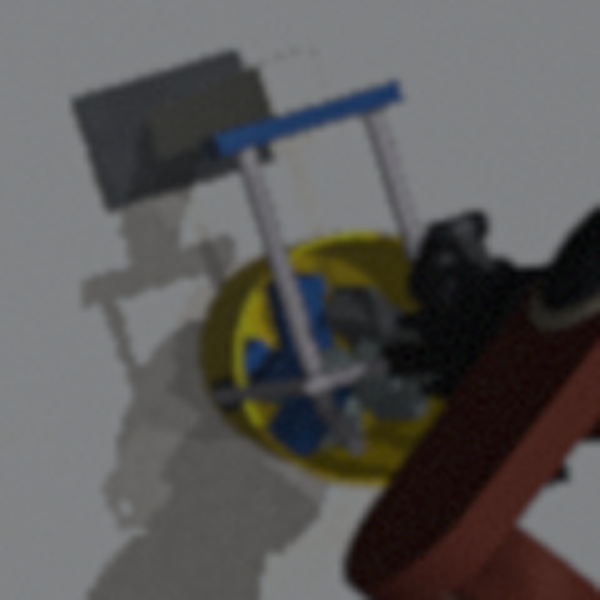

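Call:
apply_moves:
  rows:
    - [0,0,1,0,0,0]
    - [0,0,2,0,0,0]
    - [0,0,3,0,0,0]
    - [0,0,4,0,0,0]
    - [0,0,4.6,0,0,0]
    - [0,0,5,0,0,0]
    - [0,0,5,0,0,0]

```text
t: 42.15
tool_pos: [0.5196, -0.3133, 0.2113]
tool_rot: [-1.858, -2.528, -0.005]
contact_force: [-0.5, 0.7, -5.9]
opening: 0.0141
```

Call:
apply_moves:
  rows:
    - [0,0,0.2,0,0,0]
    - [0,0,0.4,0,0,0]
    - [0,0,0.5,0,0,0]
    - [0,0,0.5,0,0,0]

```text
t: 42.55
tool_pos: [0.52, -0.3135, 0.2075]
tool_rot: [-1.859, -2.53, -0.005]
contact_force: [-0.8, -0.2, -1.4]
opening: 0.0137
```

```bash
python3 - <<'E'
from h import *
s=snap('side');crop(s,260,200,420,360,4,'s18.png')
rows()
E
```

```text
t 42.6 pos [ 0.52  -0.314  0.207] a 107.4 open 0.0136 F [-0.513  0.671 -1.64 ] q [-0.667  0.028  1.679  0.003  1.438 -0.97 ]
```

View pics/s18.png

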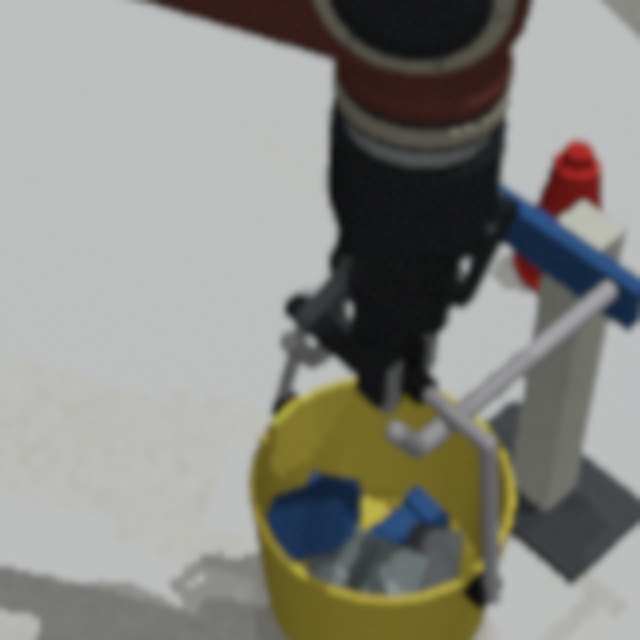

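Call:
apply_moves:
  rows:
    - [0,0,0.1,0,0,0]
    - [0,0,0.1,0,0,0]

```text
t: 42.8
tool_pos: [0.52, -0.3136, 0.2074]
tool_rot: [-1.859, -2.53, -0.005]
contact_force: [-3.1, 1.6, -0.1]
opening: 0.0139
```

Call:
apply_moves:
  rows:
    - [0,0,0,0,0,0]
    - [0,0,0,0,0,0]
    - [0,0,0,0,0,0]
    - [0,0,0,0,0,0]
    - [0,0,0,0,0,0]
  grip: 0.55
  squeeze: 20

```text
t: 43.3
tool_pos: [0.5201, -0.3137, 0.2075]
tool_rot: [-1.86, -2.53, -0.005]
contact_force: [0.3, -0.2, -0.4]
opening: 0.0383
```

```bash
python3 - <<'E'
from h import *
s=snap('side');crop(s,260,200,420,360,4,'s19.png')
rows()
E
```

```text
t 43.4 pos [ 0.52  -0.314  0.207] a 107.4 open 0.0383 F [-0.161 -0.817 -0.544] q [-0.667  0.028  1.679  0.003  1.437 -0.97 ]
```

View pics/s19.png

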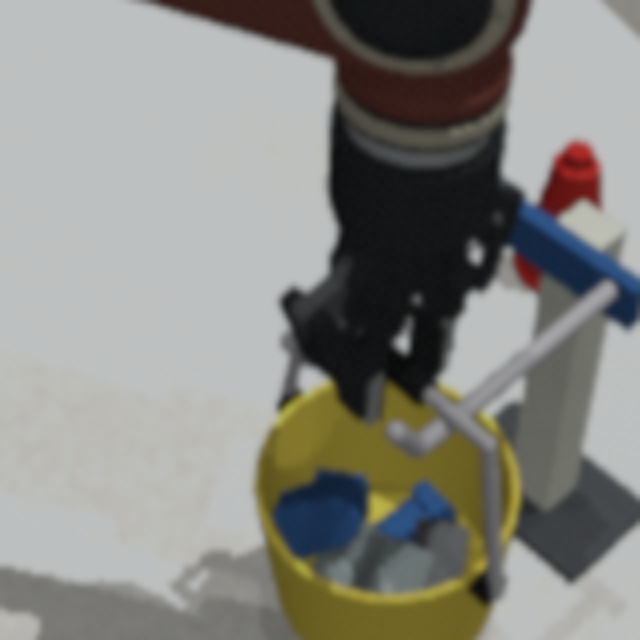

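Released and hanging. Withdraw straight up.

Call:
apply_moves:
  rows:
    - [0,0,-0.5,0,0,0]
    - [0,0,-1.5,0,0,0]
    - [0,0,-3,0,0,0]
    - [0,0,-5,0,0,0]
    - [0,0,-8,0,0,0]
    - [0,0,-11,0,0,0]
    - [0,0,-14,0,0,0]
    - [0,0,-16,0,0,0]
    - [0,0,-16,0,0,0]

```text
t: 44.25
tool_pos: [0.5211, -0.3151, 0.3738]
tool_rot: [1.856, 2.525, 0.004]
contact_force: [0.5, -0.1, 0.4]
opening: 0.0381
```

Call:
apply_moves:
  rows:
    - [5,-3,0,0,0,0]
    - [9,-6,0,0,0,0]
    - [13,-9,0,0,0,0]
    - [17,-11,0,0,0,0]
    - [21,-13,0,0,0,0]
    - [25,-14,0,0,0,0]
    - [28,-14,0,0,0,0]
    - [30,-14,0,0,0,0]
    - [30,-14,0,0,0,0]
    - [30,-14,0,0,0,0]
    - [30,-14,0,0,0,0]
    - [30,-14,0,0,0,0]

```text
t: 45.45
tool_pos: [0.2981, -0.0712, 0.371]
tool_rot: [1.858, 2.525, 0.004]
contact_force: [0.3, -0.5, -0.1]
opening: 0.0383
```

```bash
python3 - <<'E'
from h import *
t=snap('top','t20.png');s=snap('side','s20f.png');crop(s,260,200,420,360,4,'s20.png');crop(t,400,150,520,280,5,'t20c.png')
rows()
E
```

```text
t 45.5 pos [ 0.298 -0.071  0.371] a 107.3 open 0.0388 F [-0.664  0.865  0.385] q [-0.48  -0.815  2.034  0.002  1.915 -0.782]
```

View pics/s20.png

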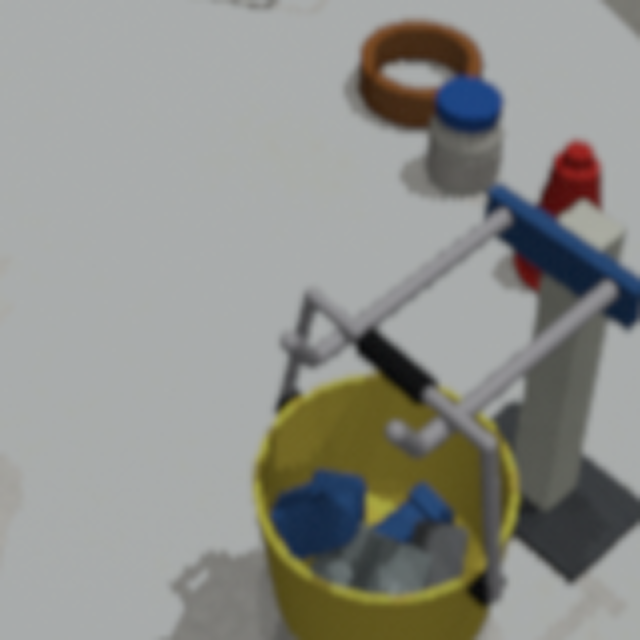

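View pics/t20c.png

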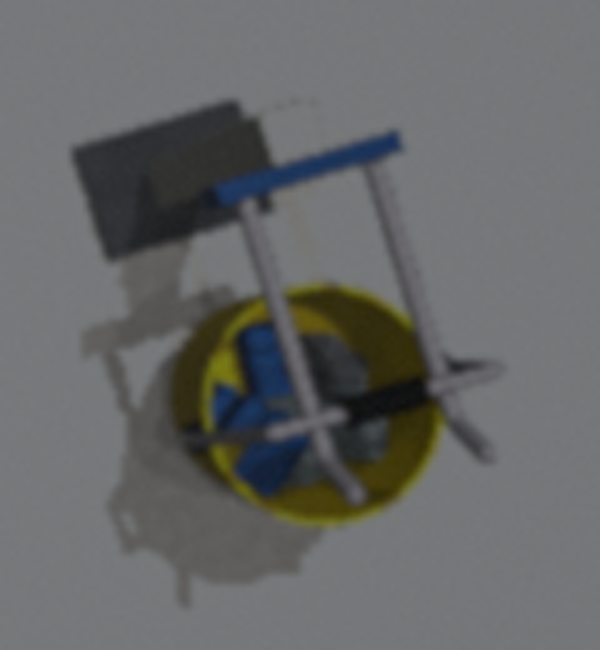

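View pics/t20.png

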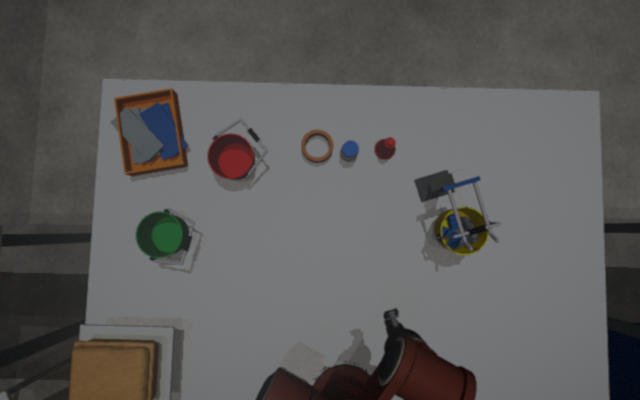

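```bash
python3 - <<'E'
from h import *
t=snap('top');s=snap('side')
a=np.linspace(0,2*np.pi,120)
for im,n in((t,'t'),(s,'s')):
    big=cv2.resize(im['color'],None,fx=5,fy=5,interpolation=cv2.INTER_CUBIC)
    for r,z in((.068,.14),(.060,.05)):
        P=np.stack([.5205+r*np.cos(a),-.3135+r*np.sin(a),0*a+z],1)
        q=(proj(im,P)+.5)*5-.5
        cv2.polylines(big,[q.astype(np.int32)],True,(255,0,255),1)
    (x0,y0)=(410,170) if n=='t' else (300,240)
    cv2.imwrite('pics/%s21.png'%n,big[y0*5:y0*5+550,x0*5:x0*5+600])
E
```

```text
(no output)
```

View pics/s21.png

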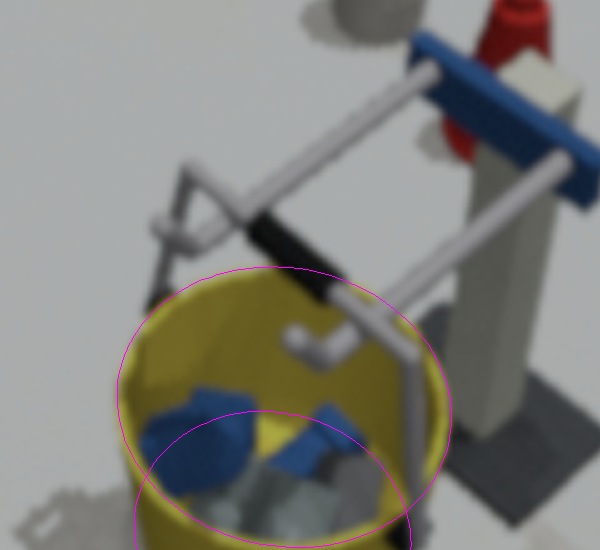

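View pics/t21.png

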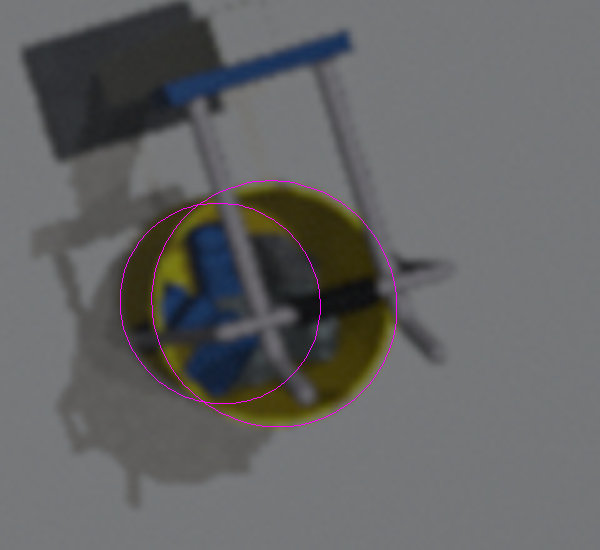

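```bash
python3 - <<'E'
from h import *
print(ctrl.finish_job())
E
```

```text
the job is handed in; nothing more can be done
None
```

The job is handed in. All six offcuts are in the yellow pail, and it hangs by its upright bail over both prongs of the twin hook.

**Last checks:**
- The bar lies on both prongs behind the upturned tips, with the grip sleeve between them.
- In both cameras the pail's rim lies within a few pixels of where a level, hanging pail's rim should be.
- Before I opened the gripper, the wrist load fell from about 6 N to near zero as the prongs took the weight.
- The gripper is well clear of everything.
- By eye, the thread cone, tape roll and glue jar have not moved. No offcut appeared to be knocked aside.
- The clock read about 45 s.

**One thing went less cleanly.** Partway through raising the bail, my grip on it was too stiff, and the pail shifted or lifted by several millimetres. I loosened the fingers, and the pail settled back upright at its original spot. I then pushed the bail the rest of the way up with the fingers loosely around it, the pail standing on the bench. All offcuts were already inside by then, and the pail never tipped over.

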